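# Riddle the servos out of the spacers

## Task

Tip the mixed parts from the white scoop onto the grate of the sorting stand, keeping the lip close over the bars, so that the small spacers all end up in the catch box below and both servos stay on top. Stand the empty scoop back upright on the bench, pick the two servos off the grate and lay both in the flat grey tray, each lying flat on one of its two broad sides; set them down, do not drop or throw them. Leave the other things on the bench where they are.

Things in the scene. Friction and masses are not known exactly. Their poses are not given: they have to be found in the camera images.
- stand: Sorting stand fixed to the bench: grey open catch box 208 (x) x 190 (y) x 85 mm high, walls and floor 4 mm, covered by a grate of seven round steel bars. Bar tops are 75 mm above the bench; the box rim is a fence 10 mm high round the grate. Origin: centre of the underside, on the bench; z up.
- grate_center (a point): Centre of the grate, level with the bar tops. The 8 mm bars run along the stand's y at 26 mm pitch (18 mm clear gaps, one bar over the middle); a level ledge 14 mm wide lies along both ends of the bar row.
- scoop: White plastic scoop 120 (x) x 94 (y) mm, walls 42 mm high, 3 mm thick, open at the front (-x). Stands left or right of the stand, lip roughly towards the robot. Empty about 140 g, contents about 170 g. Contents slide out when it is tipped nose down by 30 to 60 degrees (it varies). Origin: centre of the underside; z up.
- scoop_lip (a point): Middle of the scoop's front lip, at (-59.5, 0, 20.5) mm in the scoop's frame. The scoop's floor rises 8 degrees from the back to this lip, so the contents stay in while the scoop is level.
- scoop_grip (a point): Point to hold in the scoop's solid upright grip, at (74, 0, 88) mm in the scoop's frame. The grip is 12 mm thick (y) and 30 mm long (x 59 to 89 mm), stands behind the back wall and reaches 105 mm above the underside.
- servo0: Oversize piece: black servo motor, a block 24 (x) x 45 (y) x 35 (z) mm with a thin horn disc (18 mm across, 3 mm high) on its +z face, 11 mm off centre towards -y; its broad 45 x 35 sides face +-x. About 60 g. Starts standing horn up in the scoop; comes to rest on the grate in any attitude, often on edge or on its horn, also with an edge sunk between two bars. Origin: centre of the block.
- servo1: Oversize piece: black servo motor, a block 24 (x) x 45 (y) x 35 (z) mm with a thin horn disc (18 mm across, 3 mm high) on its +z face, 11 mm off centre towards -y; its broad 45 x 35 sides face +-x. About 60 g. Starts standing horn up in the scoop; comes to rest on the grate in any attitude, often on edge or on its horn, also with an edge sunk between two bars. Origin: centre of the block.
- spacer0: Undersize piece: plain aluminium round spacer, 12 mm across, 11 mm long (z), about 12 g; starts upright in the front half of the scoop. Falls through the gaps. Origin: its centre.
- spacer1: Undersize piece: plain aluminium round spacer, 12 mm across, 11 mm long (z), about 12 g; starts upright in the front half of the scoop. Falls through the gaps. Origin: its centre.
- spacer2: Undersize piece: plain aluminium round spacer, 12 mm across, 11 mm long (z), about 12 g; starts upright in the front half of the scoop. Falls through the gaps. Origin: its centre.
- spacer3: Undersize piece: plain aluminium round spacer, 12 mm across, 11 mm long (z), about 12 g; starts upright in the front half of the scoop. Falls through the gaps. Origin: its centre.
- servo_tray: Grey flat open tray fixed to the bench, on the other side of the stand from the scoop: 190 (x) x 140 (y) x 22 mm high, walls and floor 4 mm thick, starts empty. Origin: centre of the underside; z up.
- screwdriver: Bystander: a hand screwdriver lying on the bench.
- wrench: Bystander: a steel spanner lying on the bench.
- tape: Bystander: a roll of yellow tape lying flat, 90 mm across, 22 mm high.
- bottle: Bystander: a small standing bottle, 44 mm across, 85 mm high.
- bracket: Bystander: a U-shaped dark steel bracket, 60 x 30 x 45 mm high.
- caliper: Bystander: a slide caliper lying flat, 160 mm long.
Mind the look-alikes: they are no part of the job. Of the things that look like the scoop, the middle-sized one is meant.

How it is judged:
On the way:
1. both servos have been tipped out and lie on the grate, touched by neither scoop nor fingers, and no spacer is left in the scoop (x of servo0 in the frame of stand between -0.104 and 0.104 m and y of servo0 in the frame of stand between -0.095 and 0.095 m and z of servo0 in the frame of stand between 0.072 and 0.15 m and linear speed of each of servo0, servo1 below 0.05 m/s and contact force between each of servo0, servo1 and scoop below 0.05 N and contact force between each of servo0, servo1 and the fingers below 0.05 N and not (x of servo0 in the frame of scoop between -0.064 and 0.064 m and y of servo0 in the frame of scoop between -0.045 and 0.045 m and z of servo0 in the frame of scoop between -0.002 and 0.09 m) and x of servo1 in the frame of stand between -0.104 and 0.104 m and y of servo1 in the frame of stand between -0.095 and 0.095 m and z of servo1 in the frame of stand between 0.072 and 0.15 m and not (x of servo1 in the frame of scoop between -0.064 and 0.064 m and y of servo1 in the frame of scoop between -0.045 and 0.045 m and z of servo1 in the frame of scoop between -0.002 and 0.09 m) and not (x of spacer0 in the frame of scoop between -0.064 and 0.064 m and y of spacer0 in the frame of scoop between -0.045 and 0.045 m and z of spacer0 in the frame of scoop between -0.002 and 0.09 m) and not (x of spacer1 in the frame of scoop between -0.064 and 0.064 m and y of spacer1 in the frame of scoop between -0.045 and 0.045 m and z of spacer1 in the frame of scoop between -0.002 and 0.09 m) and not (x of spacer2 in the frame of scoop between -0.064 and 0.064 m and y of spacer2 in the frame of scoop between -0.045 and 0.045 m and z of spacer2 in the frame of scoop between -0.002 and 0.09 m) and not (x of spacer3 in the frame of scoop between -0.064 and 0.064 m and y of spacer3 in the frame of scoop between -0.045 and 0.045 m and z of spacer3 in the frame of scoop between -0.002 and 0.09 m)), for 0.2 s.
At the end, for the whole second after the job is handed in: Both servos at rest in the flat tray (centres within its outline and under 22 mm up), on a broad side within 0.2 rad; all four spacers in the catch box, centres below 50 mm; the scoop at rest upright on the bench (0.12 rad, underside under 8 mm up) (x of servo0 in the frame of servo_tray between -0.095 and 0.095 m and y of servo0 in the frame of servo_tray between -0.07 and 0.07 m and z of each of servo0, servo1 in the frame of servo_tray below 0.022 m and (angle between servo0's own x axis and vertical below 0.2 rad or angle between servo0's own x axis and vertical above 2.94 rad) and linear speed of each of servo0, servo1, scoop below 0.03 m/s and x of servo1 in the frame of servo_tray between -0.095 and 0.095 m and y of servo1 in the frame of servo_tray between -0.07 and 0.07 m and (angle between servo1's own x axis and vertical below 0.2 rad or angle between servo1's own x axis and vertical above 2.94 rad) and x of spacer0 in the frame of stand between -0.104 and 0.104 m and y of spacer0 in the frame of stand between -0.095 and 0.095 m and z of each of spacer0, spacer1, spacer2, spacer3 in the frame of stand below 0.05 m and x of spacer1 in the frame of stand between -0.104 and 0.104 m and y of spacer1 in the frame of stand between -0.095 and 0.095 m and x of spacer2 in the frame of stand between -0.104 and 0.104 m and y of spacer2 in the frame of stand between -0.095 and 0.095 m and x of spacer3 in the frame of stand between -0.104 and 0.104 m and y of spacer3 in the frame of stand between -0.095 and 0.095 m and angle between scoop's own z axis and vertical below 0.12 rad and height (world z) of scoop below 0.008 m); the robot touches nothing.
It fails at once if the scoop was tipped (more than 0.5 rad) with parts still in it and its lip more than 90 mm above the grate (angle between scoop's own z axis and vertical above 0.5 rad and z of scoop_lip in the frame of stand above 0.165 m and ((x of servo0 in the frame of scoop between -0.064 and 0.064 m and y of servo0 in the frame of scoop between -0.045 and 0.045 m and z of servo0 in the frame of scoop between -0.002 and 0.09 m) or (x of servo1 in the frame of scoop between -0.064 and 0.064 m and y of servo1 in the frame of scoop between -0.045 and 0.045 m and z of servo1 in the frame of scoop between -0.002 and 0.09 m) or (x of spacer0 in the frame of scoop between -0.064 and 0.064 m and y of spacer0 in the frame of scoop between -0.045 and 0.045 m and z of spacer0 in the frame of scoop between -0.002 and 0.09 m) or (x of spacer1 in the frame of scoop between -0.064 and 0.064 m and y of spacer1 in the frame of scoop between -0.045 and 0.045 m and z of spacer1 in the frame of scoop between -0.002 and 0.09 m) or (x of spacer2 in the frame of scoop between -0.064 and 0.064 m and y of spacer2 in the frame of scoop between -0.045 and 0.045 m and z of spacer2 in the frame of scoop between -0.002 and 0.09 m) or (x of spacer3 in the frame of scoop between -0.064 and 0.064 m and y of spacer3 in the frame of scoop between -0.045 and 0.045 m and z of spacer3 in the frame of scoop between -0.002 and 0.09 m))).
It fails at once if a servo fell or was thrown into the tray ((horizontal distance between servo0 and servo_tray below 0.14 m and contact force between servo0 and the fingers below 0.05 N and linear speed of servo0 above 0.9 m/s) or (horizontal distance between servo1 and servo_tray below 0.14 m and contact force between servo1 and the fingers below 0.05 N and linear speed of servo1 above 0.9 m/s)).
It fails at once if one of the bystanders (screwdriver, wrench, tape, bottle, bracket, caliper) was moved more than 30 mm (distance of any of screwdriver, wrench, tape, bottle, bracket, caliper from where it was at the start of the episode above 0.03 m).
It also fails if it takes over 72 s, if anything falls off the work surface, if the arm or the gripper's body presses on something with over 40 N, if the wrist force passes 120 N, or if a joint passes its speed limit or range.

## Robot

A 6-joint arm with a two-finger parallel gripper is mounted at the origin on the work surface. World frame = base frame: x ahead of the robot, y to its left, z up, the work surface at z = 0. Lengths are in m, angles in rad, forces in N, time in s.
With the tool pointing down it reaches from about 0.425 to 0.95 m from the base axis. Payload 3.5 kg.
Tool frame: the origin (TCP) lies at the very end of the fingers, on their centre line; the grasp point (between the pads) lies behind it (ctrl.grasp_offset is the z of the grasp point in the tool frame, in m); z points along the fingers, x is the direction in which the jaws open and shut, and the axes are right-handed (so a half turn about z gives the same grasp; the last joint's range is limited). The gripper opens to 85 mm and grips with 20 to 120 N. Pads are 22 mm wide; open, the fingers measure 114 mm over their backs; the gripper's body (76 mm by 85 mm) begins 54 mm behind the grasp point. The pads swing forward as they close: fully open they stand 13 mm farther back than shut.
Start: joints at [-1.292, 0.286, 1.577, -0, 1.279, -0.15], TCP at [0.281, -0.614, 0.231] pointing down, gripper open.
Joint ranges: [-2.77, 2.77], [-0.9, 2.22], [0.21, 2.48], [-1.53, 4.67], [0.24, 2.81], [-2.84, 2.84]. Speed limits (rad/s): [2.79, 2.79, 3.14, 3.14, 3.14, 3.14].

## Interface

Orientations are given as a unit quaternion [x, y, z, w].
In Python, from plant import ctrl gives the robot as it stands.
- The arm moves only by the shell command python3 -m jog 'ROWS' [FORCE]. ROWS is JSON, a list of rows, each an object with "grip": the closure, from 0 (fully open) to 1 (shut); "xyz": the shift along the tool's x, y, z in m, a list of three; "dr": the turn, a rotation vector about the tool's x, y, z in rad, a list of three. A call has 1 to 12 rows; each row is the pose to reach, as a shift and turn from the pose commanded when the call began, along the tool's axes at that moment; what a row does not reach only later rows make up. A row lasts 1/12 s, in which the tool goes at most 41.7 mm and 7.16 degrees, less where a joint would pass 70% of its speed; a pose out of reach is approached as far as the arm can. A call with a gripper value outside its range is refused whole. The fingers move at their own pace and stop on an object; FORCE is the grip in N (left out, the last holds). Time passes only in rows, so rows that repeat a pose let the fingers close. It gives the time, the measured TCP pose, the force and the opening at its end, in the units of the state.
- ctrl.get_state(): the state, without advancing time (a new reading comes with each control period).
- ctrl.read_camera(name): name is "side" or "top" or "wrist"; returns the picture (480x640x3 uint8, red, green, blue); there is no depth.
- ctrl.get_calibration(name): a dict with "mtx" (3x3 intrinsics, pixels), "R" (3x3) and "t" (3): a world point X has camera coordinates R X + t; the wrist camera has in their place "hand_eye" (4x4, takes a point from camera to tool coordinates, whose origin is the TCP and whose axes are the tool frame's). Camera axes: x right, y down, z forward; pixel columns grow to the right and rows downward; lengths in m; the calibration is good to about 2 mm. A picture is of the moment at which its call begins: read the wrist's pose just before it. get_calibration takes no time and is no camera call.
- ctrl.sign_off(): hands the job in, once; it reports no verdict.
The state is a dict: "time": time; "qpos": joint angles; "dq": joint speeds; "joint_efforts": joint torques, N m; "eef_pos": TCP position; "tcp_rot": TCP orientation; "contact_force": force on the tool from outside, world axes, zero at the start; "wrist_torque": the same for the moment, N m; "opening": opening from 0.0 (shut) to 1.0 (fully open).
Only numpy, scipy, OpenCV 4.12 (cv2) and the standard library are available. Lean on these libraries where they do the work, as an engineer would, in place of code of your own. Each camera call takes 0.05 s, during which the arm holds its last target.

## Working session

There is one attempt and no reset: what is moved stays moved. The work goes in short steps, Python scripts to look and compute and a shell command to move; the robot and the scene stay as the last step left them, time stands still between calls to the robot, and variables do not carry over. Pictures are saved under pics/ and viewed, and the job is handed in when it is done.

```bash
ls; mkdir -p pics; python3 - <<'E'
from plant import ctrl
import cv2
print(ctrl.get_state()); print(ctrl.grasp_offset)
for n in ("side","top","wrist"):
    c=ctrl.get_calibration(n); print(n,{k:(v.tolist() if hasattr(v,'tolist') else v) for k,v in c.items()})
    cv2.imwrite(f"pics/{n}0.png",ctrl.read_camera(n)[:,:,::-1])
E
```

```text
pics
{'time': 0.0, 'qpos': array([-1.29200721e+00,  2.87196213e-01,  1.57818686e+00, -1.08154465e-06,
        1.27857160e+00, -1.50009807e-01]), 'dq': array([-0.00054835, -0.00036565,  0.00125412,  0.0001695 , -0.00160204,
        0.00120201]), 'joint_efforts': array([-4.81843608e-05, -4.05979908e+01, -2.92627877e+01, -1.73323897e-04,
        5.84775611e-03, -2.23958644e-06]), 'eef_pos': array([ 0.28048916, -0.61324357,  0.22992146]), 'tcp_rot': array([ 8.41361123e-01, -5.40472077e-01, -8.87448309e-04, -7.79248131e-04]), 'contact_force': array([-0.25760405,  0.10319879,  0.18645452]), 'wrist_torque': array([ 0.01456358, -0.03307859, -0.03040886]), 'opening': 1.0007196075019245}
-0.0187
side {'mtx': [[587.986434001693, 0.0, 326.4708356656305], [0.0, 587.986434001693, 237.13816704140925], [0.0, 0.0, 1.0]], 'R': [[0.9671992283777329, -0.2538410361061836, 0.009506892976022356], [-0.1219272399188507, -0.4967559455507313, -0.8592830026980461], [0.22284389332285812, 0.8299387079468812, -0.5114121041392866]], 't': [-0.5205888484549346, 0.11467252179992576, 1.383979253495265]}
top {'mtx': [[491.0684594080171, 0.0, 314.4058719469357], [0.0, 491.0684594080171, 239.99930969065733], [0.0, 0.0, 1.0]], 'R': [[0.0021262429527456094, -0.9999928203416235, 0.003136615391110645], [-0.9976678703141109, -0.002335267122441058, -0.0682155925751117], [0.0682224276452597, -0.002984257474263609, -0.9976656727448905]], 't': [-0.07043524494839827, 0.5287914808803414, 0.9696091973910803]}
wrist {'mtx': [[342.19267493894426, 0.0, 322.57851098070734], [0.0, 342.19267493894426, 236.26677699418272], [0.0, 0.0, 1.0]], 'hand_eye': [[0.9999999501402371, -0.00011758440312827464, 0.0002930758100727482, 0.0005787486856007051], [2.5706170008417315e-05, 0.9553208275303062, 0.2955708304721609, -0.07573890213367836], [-0.0003147359450910335, -0.295570808201213, 0.9553207829208816, -0.14341422596288234], [0.0, 0.0, 0.0, 1.0]]}
```

View pics/top0.png

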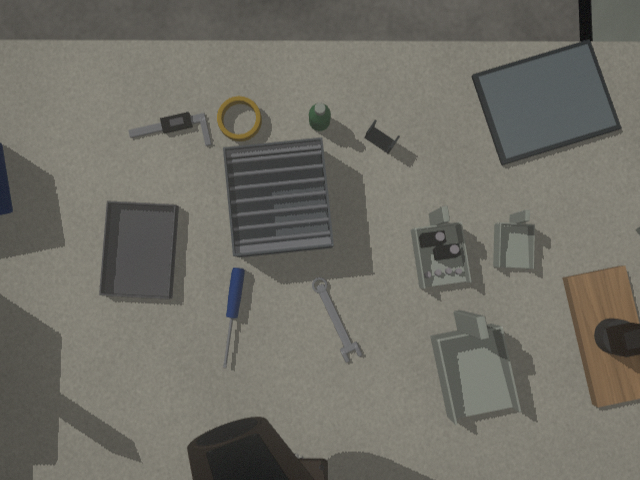

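View pics/side0.png

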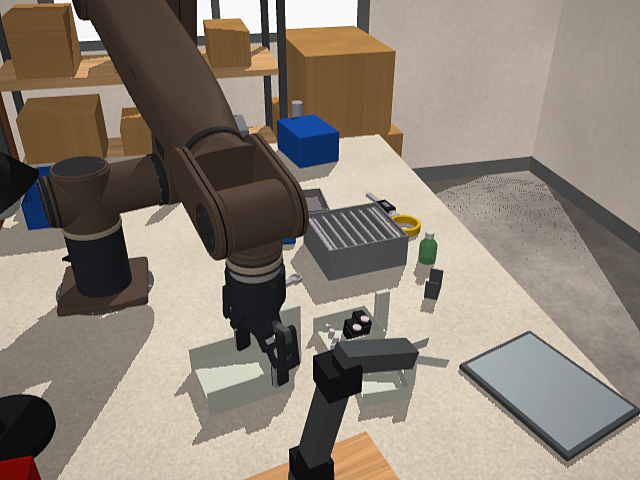

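View pics/wrist0.png

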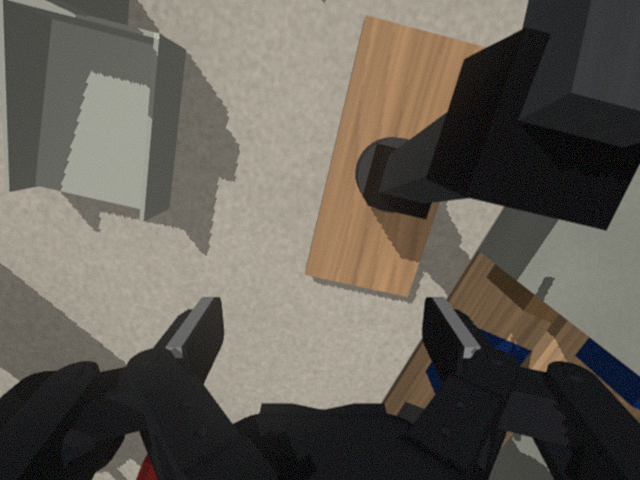

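```bash
cat > h.py <<'E'
import numpy as np, cv2
from plant import ctrl
from scipy.spatial.transform import Rotation as Rn
def cam(name, st=None):
    c=ctrl.get_calibration(name); K=np.array(c['mtx'])
    if name=='wrist':
        st=st or ctrl.get_state()
        H=np.array(c['hand_eye']); T=np.eye(4); T[:3,:3]=Rn.from_quat(st['tcp_rot']).as_matrix(); T[:3,3]=st['eef_pos']
        M=T@H; return K,M[:3,:3],M[:3,3]
    R=np.array(c['R']); return K,R.T,-R.T@np.array(c['t'])
def ray(cm,uv):
    K,Rw,C=cm; return C, Rw@np.linalg.solve(K,[uv[0],uv[1],1.])
def plane(cm,uv,z):
    C,d=ray(cm,uv); return C+d*(z-C[2])/d[2]
def tri(cm1,uv1,cm2,uv2):
    A=[];b=[]
    for cm,uv in((cm1,uv1),(cm2,uv2)):
        C,d=ray(cm,uv); d=d/np.linalg.norm(d); P=np.eye(3)-np.outer(d,d); A.append(P);b.append(P@C)
    x,r,_,_=np.linalg.lstsq(np.vstack(A),np.hstack(b),rcond=None); return x, float(np.sqrt(r[0])) if len(r) else 0
def proj(cm,X):
    K,Rw,C=cm; p=K@(Rw.T@(np.array(X)-C)); return p[:2]/p[2]
def snap(name,fn):
    st=ctrl.get_state(); cm=cam(name,st); im=ctrl.read_camera(name)[:,:,::-1].copy()
    cv2.imwrite(f'pics/{fn}.png',im); np.savez(f'pics/{fn}.npz',K=cm[0],R=cm[1],C=cm[2]); return im,cm
def load(fn):
    d=np.load(f'pics/{fn}.npz'); return (d['K'],d['R'],d['C'])
def delta(p,R,st=None):
    """target TCP p,R(world matrix) -> tool shift, rotvec"""
    st=st or ctrl.get_state(); R0=Rn.from_quat(st['tcp_rot']); 
    return np.round(R0.inv().apply(np.array(p)-st['eef_pos']),4), np.round((R0.inv()*Rn.from_matrix(R)).as_rotvec(),4)
def down(yaw):
    """tool down, jaw x axis at yaw in world"""
    c,s=np.cos(yaw),np.sin(yaw); return np.array([[c,s,0],[s,-c,0],[0,0,-1.]])
def pos():
    st=ctrl.get_state(); print('t',round(st['time'],2),'p',np.round(st['eef_pos'],4),'q',np.round(st['qpos'],3),'F',np.round(st['contact_force'],1),'op',round(st['opening'],3)); return st
E
python3 - <<'E'
import cv2
im=cv2.imread('pics/top0.png')
cv2.imwrite('pics/c1.png',cv2.resize(im[195:305,400:550],None,fx=5,fy=5,interpolation=cv2.INTER_CUBIC))
cv2.imwrite('pics/c2.png',cv2.resize(im[130:265,210:345],None,fx=4,fy=4,interpolation=cv2.INTER_CUBIC))
E
```

```text
(no output)
```

View pics/c1.png

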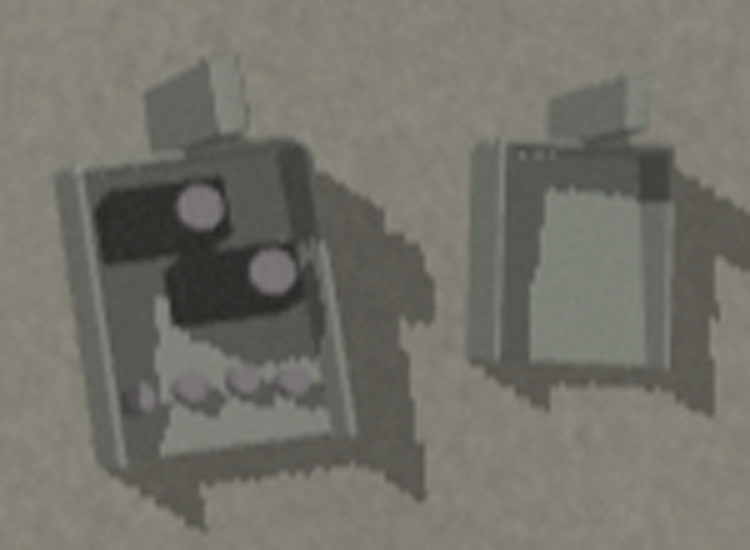

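View pics/c2.png

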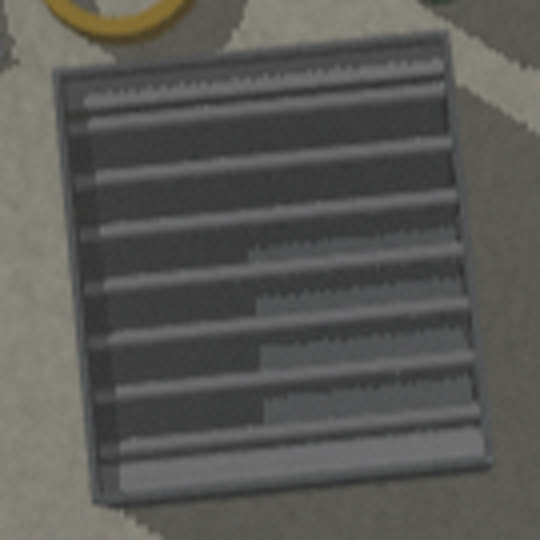

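```bash
python3 - <<'E'
from h import *
cm=cam('top'); print('cam',cm[2])
for z in (.105,):
    P=[plane(cm,(400+x/5,195+y/5),z)[:2] for x,y in((210,60),(240,55),(245,130),(218,135))]; print('grip',np.round(P,4).tolist(),np.mean(P,0))
P=np.array([plane(cm,(400+x/5,195+y/5),z)[:2] for x,y,z in((57,172,.042),(310,145,.042),(352,435,.042),(122,467,.042))]); print('scoop rim',np.round(P,4).tolist())
print('lip edge',[np.round(plane(cm,(400+x/5,195+y/5),.0205)[:2],4).tolist() for x,y in((160,455),(328,432))])
P=np.array([plane(cm,(210+x/4,130+y/4),.085)[:2] for x,y in((55,70),(447,33),(490,463),(97,500))]); print('stand',np.round(P,4).tolist(),P.mean(0)); print(np.linalg.norm(P-np.roll(P,1,0),axis=1), np.arctan2(*(P[0]-P[3]+P[1]-P[2])[::-1]))
P=np.array([plane(cm,uv,.022)[:2] for uv in((107,202),(178,205),(174,298),(101,295))]); print('tray',np.round(P,4).tolist(),P.mean(0));print(np.linalg.norm(P-np.roll(P,1,0),axis=1), np.arctan2(*(P[0]-P[3]+P[1]-P[2])[::-1]))
E
```

```text
cam [ 0.46155894 -0.06630631  1.00363856]
grip [[0.5846, -0.3042], [0.5864, -0.3153], [0.5586, -0.3167], [0.5568, -0.3067]] [ 0.57160489 -0.31070505]
scoop rim [[0.5487, -0.2599], [0.5596, -0.3597], [0.4458, -0.3741], [0.4332, -0.284]]
lip edge [[0.4373, -0.3041], [0.4466, -0.3714]]
stand [[0.7, 0.1034], [0.7184, -0.0826], [0.5137, -0.103], [0.4959, 0.0808]] [ 6.06987201e-01 -3.43820892e-04]
[0.20533067 0.18694336 0.20575452 0.18463114] 0.1047939533096262
tray [[0.6043, 0.3481], [0.5986, 0.2053], [0.4126, 0.2093], [0.4182, 0.3543]] [0.50843727 0.27927342]
[0.18620784 0.14294325 0.18607516 0.14506807] -0.027315523075557912
```

```bash
python3 - <<'E'
from h import *
pos(); print(delta([.54,-.311,.27],down(-1.45)))
E
```

```text
t 0.15 p [ 0.2805 -0.6134  0.2302] q [-1.292  0.287  1.578  0.     1.279 -0.15 ] F [ 0.  -1.   0.3] op 1.002
(array([-0.1672, -0.3617, -0.0394]), array([0.    , 0.0019, 0.308 ]))
```

```bash
python3 -m jog '[{"grip":0,"xyz":[-0.04,0,-0.04],"dr":[0,0,0]},{"grip":0,"xyz":[-0.167,-0.362,-0.04],"dr":[0,0,0.308]},{"grip":0,"xyz":[-0.167,-0.362,-0.04],"dr":[0,0,0.308]},{"grip":0,"xyz":[-0.167,-0.362,-0.04],"dr":[0,0,0.308]},{"grip":0,"xyz":[-0.167,-0.362,-0.04],"dr":[0,0,0.308]},{"grip":0,"xyz":[-0.167,-0.362,-0.04],"dr":[0,0,0.308]},{"grip":0,"xyz":[-0.167,-0.362,-0.04],"dr":[0,0,0.308]},{"grip":0,"xyz":[-0.167,-0.362,-0.04],"dr":[0,0,0.308]},{"grip":0,"xyz":[-0.167,-0.362,-0.04],"dr":[0,0,0.308]},{"grip":0,"xyz":[-0.167,-0.362,-0.04],"dr":[0,0,0.308]},{"grip":0,"xyz":[-0.167,-0.362,-0.04],"dr":[0,0,0.308]},{"grip":0,"xyz":[-0.167,-0.362,-0.04],"dr":[0,0,0.308]}]'; python3 - <<'E'
from h import *
pos(); snap('wrist','w1')
E
```

```text
time: 1.15
eef_pos: [0.5423, -0.3086, 0.271]
tcp_rot: [0.75, -0.661, -0.0, -0.0]
contact_force: [-0.3, -0.2, 0.3]
opening: 1.001
t 1.15 p [ 0.5423 -0.3086  0.271 ] q [-6.800e-01  1.480e-01  1.667e+00  1.000e-03  1.328e+00  7.650e-01] F [-0.3 -0.2  0.3] op 1.001
```

View pics/w1.png

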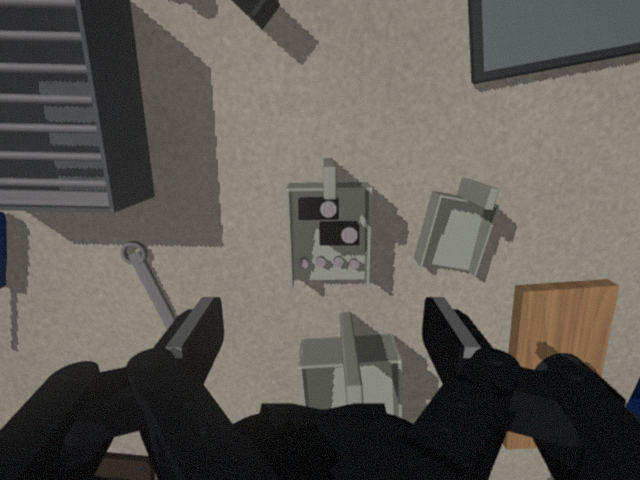

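```bash
python3 - <<'E'
import cv2
im=cv2.imread('pics/w1.png')
cv2.imwrite('pics/c3.png',cv2.resize(im[150:290,280:380],None,fx=5,fy=4.2,interpolation=cv2.INTER_CUBIC) if 0 else cv2.resize(im[150:290,280:380],None,fx=4,fy=4,interpolation=cv2.INTER_CUBIC))
E
```

```text
(no output)
```

View pics/c3.png

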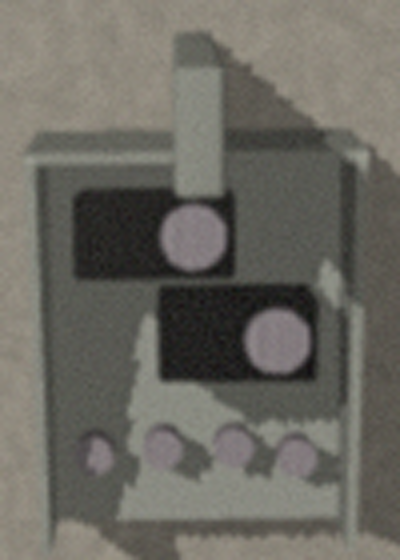

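```bash
python3 - <<'E'
from h import *
w=load('w1'); t=cam('top')
W=[(280+x/4,150+y/4) for x,y in((175,68),(220,68),(224,195),(177,195))]
T=[(400+x/5,195+y/5) for x,y in((210,60),(240,55),(245,130),(218,135))]
for a,b in zip(W,T): 
    p,r=tri(w,a,t,b); print(np.round(p,4),round(r,4), np.round(plane(w,a,.105),4))
P=np.array([plane(w,a,.105) for a in W]); print(P.mean(0)); d=P[0]-P[3]+P[1]-P[2]; print('yaw',np.arctan2(d[1],d[0]))
for n,uv,z in(('rimL',((38,155),(50,520)),.042),('rimR',((362,160),(352,520)),.042),('lip',((125,520),(340,518)),.0205)):
    A=[plane(w,(280+x/4,150+y/4),z) for x,y in uv]; d=A[0]-A[1]; print(n,np.round(A,4).tolist(),np.arctan2(d[1],d[0]))
E
```

```text
[ 0.5858 -0.3051  0.0996] 0.0011 [ 0.5869 -0.3044  0.105 ]
[ 0.5874 -0.3151  0.103 ] 0.0013 [ 0.5882 -0.3144  0.105 ]
[ 0.559  -0.3191  0.0981] 0.0009 [ 0.5599 -0.3192  0.105 ]
[ 0.5574 -0.3086  0.0983] 0.0002 [ 0.5586 -0.3085  0.105 ]
[ 0.57341585 -0.31163424  0.105     ]
yaw 0.1556040374079976
rimL [[0.5528, -0.2712, 0.042], [0.445, -0.2853, 0.042]] 0.12996068595420687
rimR [[0.5625, -0.3593, 0.042], [0.4563, -0.3742, 0.042]] 0.13949389023934025
lip [[0.438, -0.3078, 0.0205], [0.4472, -0.3746, 0.0205]] 1.7070151468033663
```

```bash
python3 - <<'E'
from h import *
pos(); print(delta([.573,-.312,.069],down(.136-np.pi/2)))
E
```

```text
t 1.2 p [ 0.5411 -0.3103  0.2709] q [-6.830e-01  1.480e-01  1.667e+00 -1.000e-03  1.328e+00  7.640e-01] F [-0.4  0.3  0.6] op 0.998
(array([ 0.0056, -0.0317,  0.2019]), array([ 0.0009,  0.0001, -0.0121]))
```

```bash
python3 -m jog '[{"grip":0.2,"xyz":[0.005,-0.033,0.03],"dr":[0,0,-0.012]},{"grip":0.4,"xyz":[0.005,-0.033,0.06],"dr":[0,0,-0.012]},{"grip":0.4,"xyz":[0.005,-0.033,0.1],"dr":[0,0,-0.012]},{"grip":0.4,"xyz":[0.005,-0.033,0.14],"dr":[0,0,-0.012]},{"grip":0.4,"xyz":[0.005,-0.033,0.17],"dr":[0,0,-0.012]},{"grip":0.4,"xyz":[0.005,-0.033,0.19],"dr":[0,0,-0.012]},{"grip":0.4,"xyz":[0.005,-0.033,0.201],"dr":[0,0,-0.012]},{"grip":0.4,"xyz":[0.005,-0.033,0.201],"dr":[0,0,-0.012]},{"grip":0.4,"xyz":[0.005,-0.033,0.201],"dr":[0,0,-0.012]}]' 60; python3 - <<'E'
from h import *
pos(); snap('wrist','w2')
E
```

```text
time: 1.95
eef_pos: [0.5733, -0.3137, 0.0707]
tcp_rot: [0.752, -0.659, 0.0, 0.0]
contact_force: [0.1, 0.1, 1.4]
opening: 0.604
t 1.95 p [ 0.5733 -0.3137  0.0707] q [-0.656  0.407  1.735 -0.     0.999  0.784] F [0.1 0.1 1.4] op 0.604
```

View pics/w2.png

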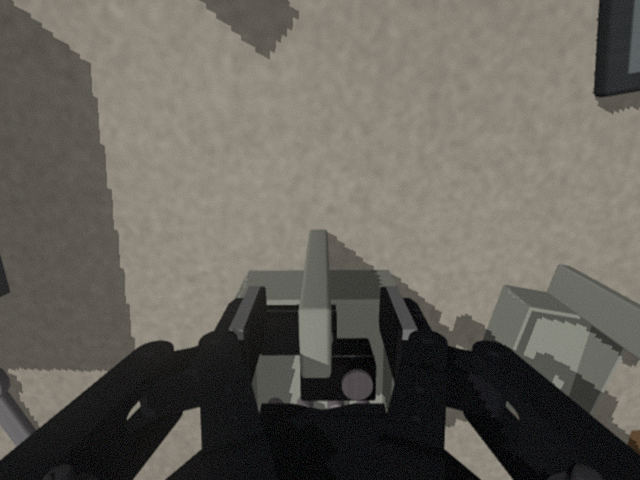

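```bash
python3 -m jog '[{"grip":0.7,"xyz":[0,0,0],"dr":[0,0,0]},{"grip":1,"xyz":[0,0,0],"dr":[0,0,0]},{"grip":1,"xyz":[0,0,0],"dr":[0,0,0]},{"grip":1,"xyz":[0,0,0],"dr":[0,0,0]},{"grip":1,"xyz":[0,0,0],"dr":[0,0,0]},{"grip":1,"xyz":[0,0,0],"dr":[0,0,0]},{"grip":1,"xyz":[0,0,-0.005],"dr":[0,0,0]},{"grip":1,"xyz":[0,0,-0.015],"dr":[0,0,0]},{"grip":1,"xyz":[0,0,-0.03],"dr":[0,0,0]},{"grip":1,"xyz":[0,0,-0.03],"dr":[0,0,0]}]' 110; python3 - <<'E'
from h import *
pos(); snap('wrist','w3'); snap('side','s3')
E
```

```text
time: 2.83
eef_pos: [0.5753, -0.3136, 0.1039]
tcp_rot: [0.753, -0.659, 0.003, -0.0]
contact_force: [1.4, -0.7, -1.3]
opening: 0.125
t 2.83 p [ 0.5753 -0.3136  0.1039] q [-0.654  0.366  1.722 -0.     1.049  0.784] F [ 1.4 -0.7 -1.3] op 0.125
```

View pics/w3.png

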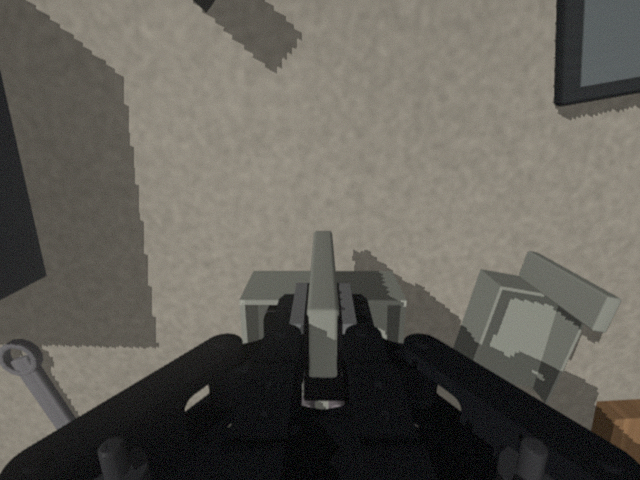

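View pics/s3.png

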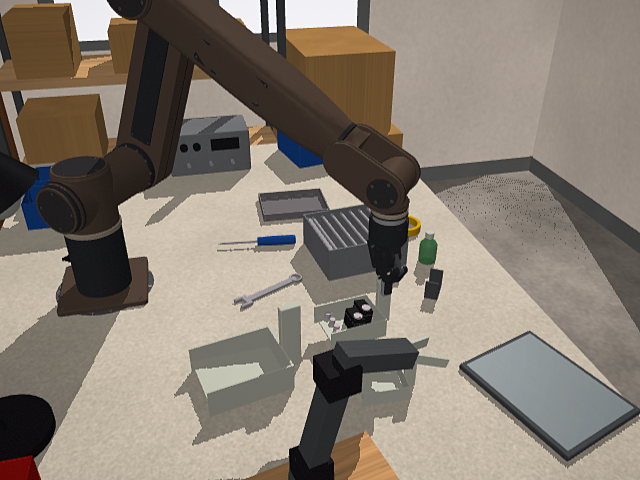

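```bash
cat >> h.py <<'E'
SY=0.105; SC=np.array([.607,-.0003])
def tipR(th,yaw=SY):
    R=down(yaw-np.pi/2)  # tool down; scoop axes: xs=-ty, ys=-tx, zs=-tz
    ys=np.array([-np.sin(yaw),np.cos(yaw),0])
    return Rn.from_rotvec(-th*ys).as_matrix()@R
def tipP(th,lx,ly,lz,yaw=SY,o=(.1335,.0495)):
    xs=np.array([np.cos(yaw),np.sin(yaw),0]); ys=np.array([-xs[1],xs[0],0])
    L=np.r_[SC,0]+xs*lx+ys*ly+np.array([0,0,lz])
    c,s=np.cos(th),np.sin(th)
    return L+xs*(o[0]*c-o[1]*s)+np.array([0,0,o[0]*s+o[1]*c])
E
python3 - <<'E'
from h import *
st=pos()
print(Rn.from_quat(st['tcp_rot']).as_matrix().round(3))
print(delta(tipP(0,.045,0,.19),tipR(0)), tipP(0,.045,0,.19))
E
```

```text
t 2.93 p [ 0.5745 -0.313   0.1018] q [-0.654  0.368  1.724  0.     1.047  0.784] F [-0.9  0.2 -3.8] op 0.123
[[ 0.132 -0.991  0.002]
 [-0.991 -0.132 -0.002]
 [ 0.002 -0.002 -1.   ]]
(array([-0.3004, -0.2523, -0.1378]), array([-0.002 , -0.0019,  0.0278])) [0.78451692 0.01840808 0.2395    ]
```

```bash
python3 -m jog '[{"grip":1,"xyz":[0,0,-0.015],"dr":[0,0,0]},{"grip":1,"xyz":[0,0,-0.04],"dr":[0,0,0]},{"grip":1,"xyz":[0,0,-0.07],"dr":[0,0,0]},{"grip":1,"xyz":[0,0,-0.1],"dr":[0,0,0]},{"grip":1,"xyz":[-0.01,-0.01,-0.125],"dr":[0,0,0]},{"grip":1,"xyz":[-0.03,-0.025,-0.138],"dr":[0,0,0]},{"grip":1,"xyz":[-0.055,-0.045,-0.138],"dr":[0,0,0]},{"grip":1,"xyz":[-0.08,-0.065,-0.138],"dr":[0,0,0.005]},{"grip":1,"xyz":[-0.105,-0.085,-0.138],"dr":[0,0,0.01]},{"grip":1,"xyz":[-0.13,-0.105,-0.138],"dr":[0,0,0.015]},{"grip":1,"xyz":[-0.155,-0.125,-0.138],"dr":[0,0,0.02]},{"grip":1,"xyz":[-0.165,-0.135,-0.138],"dr":[0,0,0.028]}]'; python3 - <<'E'
from h import *
pos();print(delta(tipP(0,.045,0,.19),tipR(0)))
E
```

```text
time: 3.93
eef_pos: [0.6869, -0.1269, 0.2386]
tcp_rot: [0.744, -0.668, -0.001, -0.001]
contact_force: [0.6, -0.1, -2.5]
opening: 0.124
t 3.93 p [ 0.6869 -0.1269  0.2386] q [-0.328  0.332  1.506  0.002  1.304  1.135] F [ 0.6 -0.1 -2.5] op 0.124
(array([-0.1341, -0.1126, -0.0006]), array([-0.0005,  0.0022,  0.0022]))
```

```bash
python3 -m jog '[{"grip":1,"xyz":[-0.015,-0.012,0],"dr":[0,0,0]},{"grip":1,"xyz":[-0.035,-0.029,0],"dr":[0,0,0]},{"grip":1,"xyz":[-0.06,-0.05,0],"dr":[0,0,0]},{"grip":1,"xyz":[-0.085,-0.071,0],"dr":[0,0,0]},{"grip":1,"xyz":[-0.11,-0.09,0],"dr":[0,0,0]},{"grip":1,"xyz":[-0.127,-0.106,0],"dr":[0,0,0]},{"grip":1,"xyz":[-0.135,-0.114,0],"dr":[0,0,0]},{"grip":1,"xyz":[-0.135,-0.114,0],"dr":[0,0,0]},{"grip":1,"xyz":[-0.135,-0.114,0],"dr":[0,0,0]}]'; python3 - <<'E'
from h import *
pos(); snap('top','t4'); snap('side','s4');snap('wrist','w4')
for th,lz in ((0,.19),(0.2,.15),(.4,.112),(.6,.105),(.8,.102),(1.0,.10),(1.15,.10)):
    print(th,delta(tipP(th,.045,0,lz),tipR(th)))
E
```

```text
time: 4.68
eef_pos: [0.7846, 0.0147, 0.2379]
tcp_rot: [0.743, -0.669, -0.0, 0.001]
contact_force: [-0.0, 0.4, -2.3]
opening: 0.124
t 4.68 p [0.7846 0.0147 0.2379] q [-1.100e-01  5.260e-01  1.250e+00 -1.000e-03  1.368e+00  1.356e+00] F [-0.   0.4 -2.3] op 0.124
0 (array([-0.0051, -0.0006, -0.001 ]), array([ 0.0007, -0.0006, -0.0019]))
0.2 (array([-0.005 ,  0.0119,  0.0134]), array([ 0.2007, -0.0007, -0.0019]))
0.4 (array([-0.005 ,  0.0292,  0.0289]), array([ 0.4007, -0.0009, -0.0018]))
0.6 (array([-0.005 ,  0.0506,  0.0173]), array([ 0.6007, -0.0011, -0.0017]))
0.8 (array([-0.0049,  0.0754,  0.0063]), array([ 0.8007, -0.0013, -0.0016]))
1.0 (array([-0.0049,  0.1024, -0.0005]), array([ 1.0007, -0.0015, -0.0015]))
1.15 (array([-0.0048,  0.1235, -0.0035]), array([ 1.1507, -0.0016, -0.0014]))
```

View pics/t4.png

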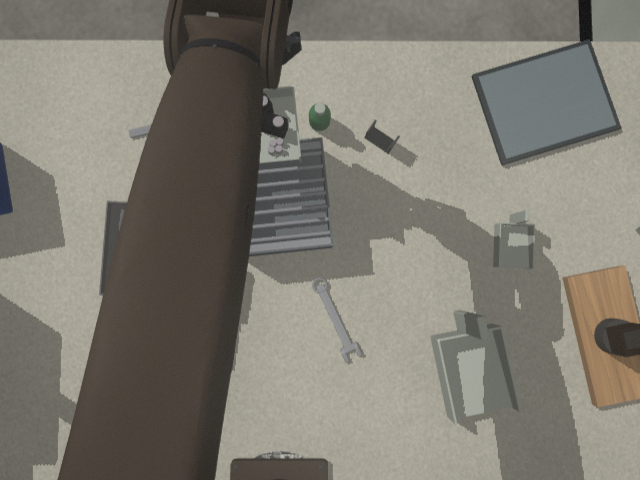

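View pics/s4.png

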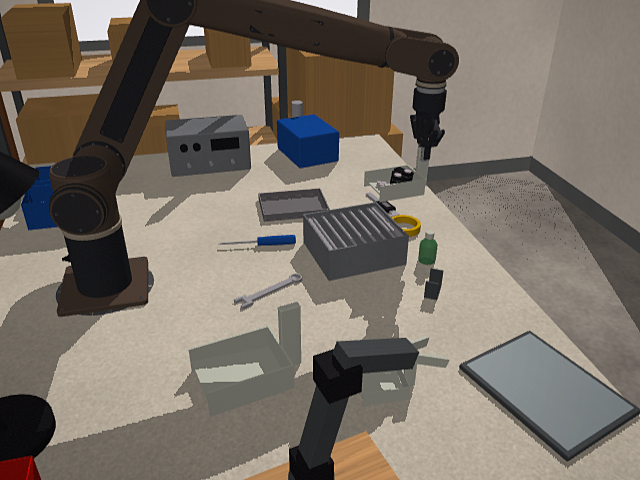

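View pics/w4.png

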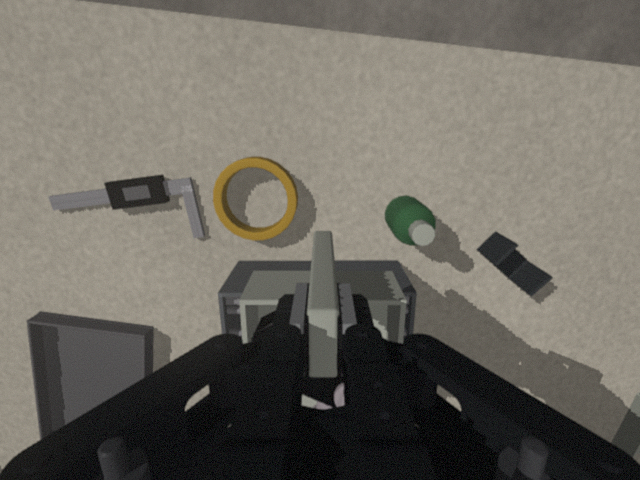

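```bash
python3 -c "
from h import *
print(proj(load('t4'),tipP(0,.045,-.047,.19,o=(0,0))),proj(load('t4'),tipP(0,.045,-.047,.19,o=(0,.0215))))"
python3 -m jog '[{"grip":1,"xyz":[-0.005,0.004,0.006],"dr":[0.07,0,0]},{"grip":1,"xyz":[-0.005,0.008,0.01],"dr":[0.14,0,0]},{"grip":1,"xyz":[-0.005,0.012,0.0134],"dr":[0.2,0,0]},{"grip":1,"xyz":[-0.005,0.018,0.019],"dr":[0.27,0,0]},{"grip":1,"xyz":[-0.005,0.024,0.025],"dr":[0.34,0,0]},{"grip":1,"xyz":[-0.005,0.029,0.029],"dr":[0.4,0,0]},{"grip":1,"xyz":[-0.005,0.029,0.029],"dr":[0.4,0,0]},{"grip":1,"xyz":[-0.005,0.029,0.029],"dr":[0.4,0,0]}]'; python3 - <<'E'
from h import *
st=pos(); R=Rn.from_quat(st['tcp_rot']).as_matrix(); print(R[:,2])
snap('top','t5'); snap('side','s5')
for th,lz in ((.4,.112),(.6,.105),(.8,.102),(1.0,.10),(1.15,.10)):
    print(th,delta(tipP(th,.045,0,lz),tipR(th)))
E
```

```text
[298.85884374 157.13028968] [298.48503721 154.0218244 ]
time: 5.5
eef_pos: [0.7541, 0.0159, 0.2086]
tcp_rot: [0.728, -0.657, 0.132, -0.146]
contact_force: [0.5, 0.5, -2.2]
opening: 0.124
t 5.5 p [0.7541 0.0159 0.2086] q [-0.145  0.285  1.657  0.131  0.819  1.252] F [ 0.5  0.5 -2.2] op 0.124
[ 0.38392703  0.04004189 -0.92249481]
0.4 (array([0.0006, 0.0022, 0.0006]), array([-0.0013, -0.0012, -0.0008]))
0.6 (array([ 0.0007,  0.0174, -0.0185]), array([ 0.1987, -0.0012, -0.0007]))
0.8 (array([ 0.0007,  0.0359, -0.0383]), array([ 0.3987, -0.0013, -0.0005]))
1.0 (array([ 0.0007,  0.0581, -0.0551]), array([ 5.987e-01, -1.400e-03, -4.000e-04]))
1.15 (array([ 0.0008,  0.0764, -0.0661]), array([ 7.487e-01, -1.400e-03, -3.000e-04]))
```

View pics/t5.png

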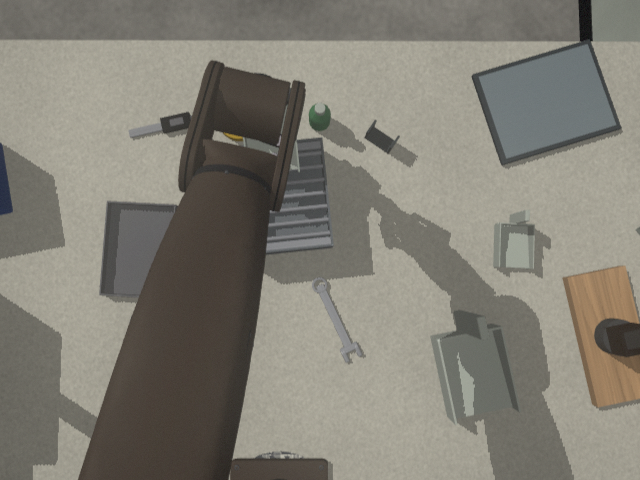

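View pics/s5.png

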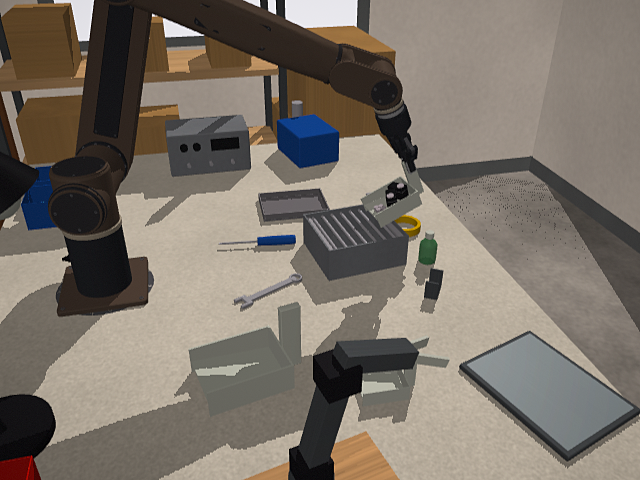

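```bash
cat > kin.py <<'E'
from h import *
from scipy.optimize import least_squares
def fk(q,p):
    h,a,L1,L2,e,d=p[:6]
    Rz=lambda t:Rn.from_rotvec([0,0,t]); Ry=lambda t:Rn.from_rotvec([0,t,0])
    R=Rz(q[0]); x=R.apply([a,0,h]); R=R*Ry(q[1]); x=x+R.apply([0,0,L1]); R=R*Ry(q[2]); x=x+R.apply([e,0,L2]); R=R*Rz(q[3])*Ry(q[4]); x=x+R.apply([0,0,d]); R=R*Rz(q[5])
    return x,R
E
python3 - <<'E'
from kin import *
D=[([-1.29200721e+00,2.87196213e-01,1.57818686e+00,0,1.27857160e+00,-.15],[.28048916,-.61324357,.22992146]),
([-.683,.148,1.667,0,1.328,.764],[.5411,-.3103,.2709]),([-.656,.407,1.735,0,.999,.784],[.5733,-.3137,.0707]),
([-.328,.332,1.506,.002,1.304,1.135],[.6869,-.1269,.2386]),([-.11,.526,1.25,0,1.368,1.356],[.7846,.0147,.2379])]
st=ctrl.get_state(); D.append((st['qpos'],st['eef_pos']))
f=lambda p:np.concatenate([fk(q,p)[0]-x for q,x in D])
s=least_squares(f,[.4,0,.45,.4,0,.25]); print(s.x.round(4),np.abs(s.fun).max()); np.save('kin.npy',s.x)
for q,x in D: print(np.round(fk(q,s.x)[0]-x,4))
print(fk(st['qpos'],s.x)[1].as_matrix().round(3)); print(Rn.from_quat(st['tcp_rot']).as_matrix().round(3))
E
```

```text
[ 0.32   -0.0127  0.4581  0.5812  0.037   0.326 ] 0.10011368758538962
[-0.0984 -0.023  -0.0007]
[-0.0684 -0.0743 -0.0002]
[-0.0679 -0.0753 -0.0013]
[-0.036  -0.0939 -0.0006]
[-0.0112 -0.1001 -0.0023]
[ 0.0092 -0.0959  0.0052]
[[-0.104  0.916  0.389]
 [ 0.995  0.096  0.04 ]
 [-0.001  0.391 -0.921]]
[[ 0.104 -0.916  0.389]
 [-0.995 -0.096  0.04 ]
 [ 0.001 -0.391 -0.921]]
```

```bash
python3 - <<'E'
s=open('kin.py').read()
s=s.replace("h,a,L1,L2,e,d=p[:6]","h,a,L1,L2,e,d,b=p[:7]").replace("[a,0,h]","[a,b,h]").replace("R=R*Rz(q[5])","R=R*Rz(q[5]+np.pi)")
s+='''
LO=np.array([-2.77,-.9,.21,-1.53,.24,-2.84]);HI=np.array([2.77,2.22,2.48,4.67,2.81,2.84])
def ik(p,R,q0):
    k=np.load('kin.npy')
    def f(q):
        x,Rr=fk(q,k); return np.r_[(x-p)*5,(Rr.inv()*Rn.from_matrix(R)).as_rotvec()]
    s=least_squares(f,np.clip(q0,LO+.01,HI-.01),bounds=(LO,HI)); return s.x,np.abs(s.fun).max()
'''
open('kin.py','w').write(s)
E
python3 - <<'E'
from kin import *
D=[([-1.29200721e+00,2.87196213e-01,1.57818686e+00,0,1.27857160e+00,-.15],[.28048916,-.61324357,.22992146]),
([-.683,.148,1.667,0,1.328,.764],[.5411,-.3103,.2709]),([-.656,.407,1.735,0,.999,.784],[.5733,-.3137,.0707]),
([-.328,.332,1.506,.002,1.304,1.135],[.6869,-.1269,.2386]),([-.11,.526,1.25,0,1.368,1.356],[.7846,.0147,.2379])]
st=ctrl.get_state(); D.append((st['qpos'],st['eef_pos']))
f=lambda p:np.concatenate([fk(q,p)[0]-x for q,x in D])
s=least_squares(f,[.4,0,.45,.4,0,.25,.1]); print(s.x.round(4),np.abs(s.fun).max()); np.save('kin.npy',s.x)
for yaw in (SY,.5,.9,1.3,-.3,-.7,-1.1,-1.4):
    q=st['qpos'].copy()
    for th in (.4,.6,.8,1.0,1.15):
        q,e=ik(tipP(th,.045 if yaw==SY else .0,0,.105,yaw=yaw),tipR(th,yaw),q)
        print(round(yaw,2),th,q.round(2),round(e,4))
E
```

```text
[ 0.242  -0.0016  0.4427  0.5745  0.0212  0.2494  0.1009] 0.0003333285410226927
0.1 0.4 [-0.15  0.29  1.66  0.13  0.8   1.25] 0.0
0.1 0.6 [-0.17  0.16  1.83  0.28  0.59  1.1 ] 0.0
0.1 0.8 [-0.21  0.04  1.99  0.6   0.4   0.78] 0.0
0.1 1.0 [-0.25 -0.05  2.15  1.32  0.3   0.07] 0.0
0.1 1.15 [-0.28 -0.1   2.25  1.92  0.37 -0.54] 0.0
0.5 0.4 [-0.16  0.19  1.78  0.32  0.87  0.74] 0.0
0.5 0.6 [-0.23  0.08  1.92  0.58  0.76  0.49] 0.0
0.5 0.8 [-0.32 -0.02  2.05  0.91  0.72  0.16] 0.0
0.5 1.0 [-0.41 -0.09  2.18  1.26  0.77 -0.19] 0.0
0.5 1.15 [-0.49 -0.11  2.27  1.49  0.87 -0.42] 0.0
0.9 0.4 [-0.16  0.19  1.78  0.41  1.    0.32] 0.0
0.9 0.6 [-0.26  0.11  1.88  0.66  0.99  0.08] 0.0
0.9 0.8 [-0.37  0.06  1.97  0.91  1.04 -0.15] 0.0
0.9 1.0 [-0.47  0.04  2.05  1.13  1.15 -0.37] 0.0
0.9 1.15 [-0.55  0.06  2.1   1.27  1.25 -0.51] 0.0
1.3 0.4 [-0.16  0.19  1.79  0.44  1.16 -0.06] 0.0
1.3 0.6 [-0.27  0.16  1.83  0.64  1.23 -0.24] 0.0
1.3 0.8 [-0.37  0.16  1.86  0.82  1.33 -0.4 ] 0.0
1.3 1.0 [-0.47  0.2   1.88  0.98  1.46 -0.53] 0.0
1.3 1.15 [-0.54  0.24  1.89  1.08  1.56 -0.61] 0.0
-0.3 0.4 [-0.17 
[... 344 characters left out ...]
0
-0.7 0.8 [-0.04  0.02  2.02 -0.87  0.61  2.83] 0.0
-0.7 1.0 [-0.03 -0.07  2.1  -0.95  0.56  2.84] 0.1347
-0.7 1.15 [-0.02 -0.14  2.16 -1.    0.52  2.84] 0.2394
-1.1 0.4 [-0.18  0.19  1.78 -0.39  0.96  2.69] 0.0
-1.1 0.6 [-0.1   0.13  1.85 -0.59  0.91  2.84] 0.0383
-1.1 0.8 [-0.06  0.07  1.9  -0.69  0.89  2.84] 0.1508
-1.1 1.0 [-0.01  0.02  1.95 -0.79  0.89  2.84] 0.2654
-1.1 1.15 [ 0.04 -0.01  1.98 -0.87  0.89  2.84] 0.3494
-1.4 0.4 [-0.21  0.17  1.79 -0.35  1.06  2.84] 0.0679
-1.4 0.6 [-0.15  0.13  1.81 -0.46  1.06  2.84] 0.1641
-1.4 0.8 [-0.09  0.1   1.83 -0.58  1.07  2.84] 0.2644
-1.4 1.0 [-0.01  0.1   1.83 -0.71  1.12  2.84] 0.3737
-1.4 1.15 [ 0.06  0.11  1.83 -0.81  1.17  2.84] 0.4649
```

```bash
cat >> h.py <<'E'
def tip2(th,lx,ly,lz,yaw,o=(.1335,.0495)):
    c,s=np.cos(SY),np.sin(SY); L=SC+np.array([c*lx-s*ly,s*lx+c*ly])
    global_=tipP(th,0,0,lz,yaw,o); return global_-np.r_[SC,0]+np.r_[L,0]
E
python3 - <<'E'
from kin import *
st=ctrl.get_state(); print(delta(tip2(.4,.045,.012,.125,.45),tipR(.4,.45)))
q=st['qpos']
for th,lz in ((.4,.125),(.5,.115),(.6,.105),(.7,.104),(.8,.103),(.9,.102),(1.0,.10),(1.1,.1),(1.2,.1)):
    q,e=ik(tip2(th,.045,.012,lz,.45),tipR(th,.45),q); print(th,q.round(2),round(e,3))
E
```

```text
(array([-0.0464,  0.0028, -0.0138]), array([-0.0012, -0.1357, -0.3185]))
0.4 [-0.12  0.27  1.65  0.27  0.9   0.86] 0.0
0.5 [-0.15  0.22  1.74  0.39  0.81  0.75] 0.0
0.6 [-0.18  0.17  1.82  0.53  0.72  0.61] 0.0
0.7 [-0.22  0.12  1.89  0.7   0.67  0.45] 0.0
0.8 [-0.25  0.07  1.97  0.89  0.64  0.26] 0.0
0.9 [-0.29  0.03  2.04  1.1   0.64  0.05] 0.0
1.0 [-0.33  0.    2.1   1.31  0.66 -0.16] 0.0
1.1 [-0.37 -0.02  2.17  1.49  0.71 -0.35] 0.0
1.2 [-0.41 -0.03  2.22  1.65  0.79 -0.52] 0.0
```

```bash
python3 -m jog '[{"grip":1,"xyz":[0,0,-0.012],"dr":[0,0,0]},{"grip":1,"xyz":[-0.012,0,-0.014],"dr":[0,-0.03,-0.08]},{"grip":1,"xyz":[-0.024,0.001,-0.014],"dr":[0,-0.07,-0.16]},{"grip":1,"xyz":[-0.036,0.002,-0.014],"dr":[0,-0.1,-0.24]},{"grip":1,"xyz":[-0.046,0.003,-0.014],"dr":[-0.001,-0.136,-0.3185]},{"grip":1,"xyz":[-0.046,0.003,-0.014],"dr":[-0.001,-0.136,-0.3185]},{"grip":1,"xyz":[-0.046,0.003,-0.014],"dr":[-0.001,-0.136,-0.3185]}]'; python3 - <<'E'
from h import *
st=pos(); snap('side','s6'); snap('top','t6')
for th,lz in ((.4,.125),(.5,.115),(.6,.105),(.7,.104),(.8,.103),(.9,.102),(1.0,.10),(1.1,.1),(1.2,.1)):
    print(th,delta(tip2(th,.045,.012,lz,.45),tipR(th,.45)))
E
```

```text
time: 6.18
eef_pos: [0.7437, 0.0617, 0.2226]
tcp_rot: [0.83, -0.521, 0.106, -0.168]
contact_force: [0.1, -0.3, -2.6]
opening: 0.122
t 6.18 p [0.7437 0.0617 0.2226] q [-0.125  0.269  1.651  0.274  0.899  0.86 ] F [ 0.1 -0.3 -2.6] op 0.122
0.4 (array([ 0.0003, -0.0006, -0.0004]), array([ 0.    ,  0.0002, -0.0006]))
0.5 (array([ 0.0003,  0.0089, -0.0042]), array([ 0.1   ,  0.0001, -0.0006]))
0.6 (array([ 0.0003,  0.0196, -0.0075]), array([ 2.e-01,  1.e-04, -6.e-04]))
0.7 (array([ 0.0004,  0.0281, -0.0183]), array([ 3.e-01,  1.e-04, -6.e-04]))
0.8 (array([ 0.0004,  0.0377, -0.0282]), array([ 4.e-01,  1.e-04, -6.e-04]))
0.9 (array([ 0.0004,  0.0484, -0.0371]), array([ 0.5   ,  0.    , -0.0006]))
1.0 (array([ 0.0004,  0.0604, -0.0441]), array([ 0.6   , -0.    , -0.0006]))
1.1 (array([ 0.0004,  0.0724, -0.0517]), array([ 0.7   , -0.    , -0.0007]))
1.2 (array([ 0.0004,  0.0851, -0.0581]), array([ 8.e-01, -1.e-04, -7.e-04]))
```

View pics/s6.png

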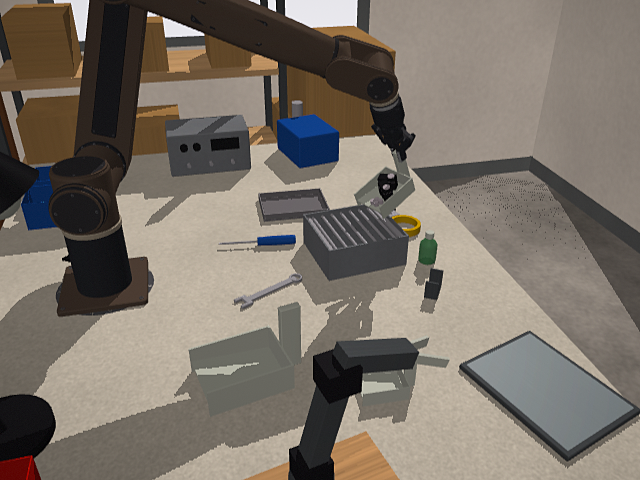

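View pics/t6.png

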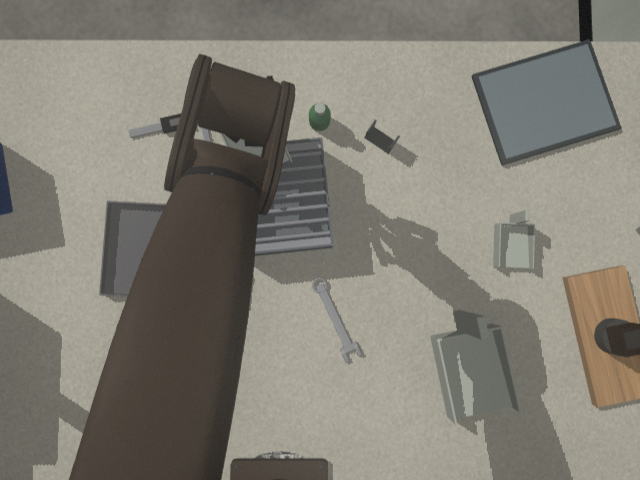

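```bash
python3 -m jog '[{"grip":1,"xyz":[0,0.004,-0.002],"dr":[0.05,0,0]},{"grip":1,"xyz":[0,0.009,-0.004],"dr":[0.1,0,0]},{"grip":1,"xyz":[0,0.0145,-0.006],"dr":[0.15,0,0]},{"grip":1,"xyz":[0,0.0196,-0.0075],"dr":[0.2,0,0]},{"grip":1,"xyz":[0,0.024,-0.013],"dr":[0.25,0,0]},{"grip":1,"xyz":[0,0.028,-0.018],"dr":[0.3,0,0]},{"grip":1,"xyz":[0,0.033,-0.023],"dr":[0.35,0,0]},{"grip":1,"xyz":[0,0.033,-0.023],"dr":[0.35,0,0]}]'; python3 - <<'E'
from h import *
st=pos(); 
import cv2
for n,r in(('side',(120,300,280,520)),('top',(90,270,190,370))):
    im,_=snap(n,n+'7'); cv2.imwrite(f'pics/{n}7c.png',cv2.resize(im[r[0]:r[1],r[2]:r[3]],None,fx=3,fy=3))
E
```

```text
time: 6.95
eef_pos: [0.7057, 0.0438, 0.2284]
tcp_rot: [0.788, -0.495, 0.193, -0.31]
contact_force: [-0.2, -0.4, -2.8]
opening: 0.123
t 6.95 p [0.7057 0.0438 0.2284] q [-0.238  0.09   1.937  0.792  0.654  0.354] F [-0.2 -0.4 -2.8] op 0.123
```

View pics/side7c.png

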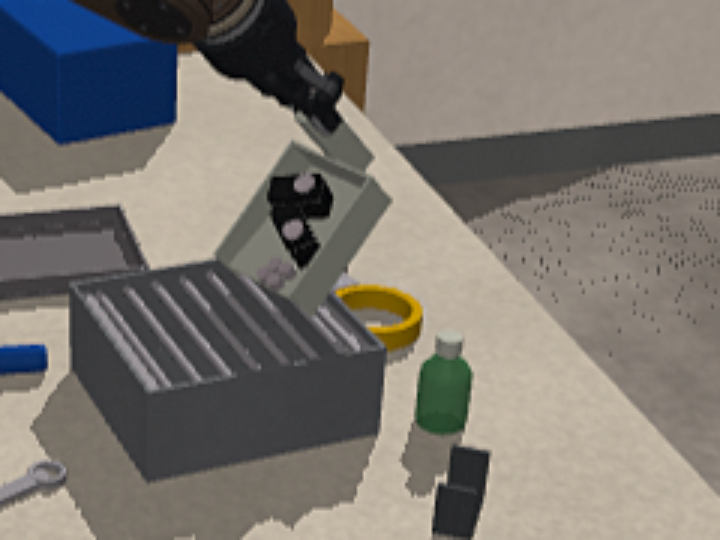

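View pics/top7c.png

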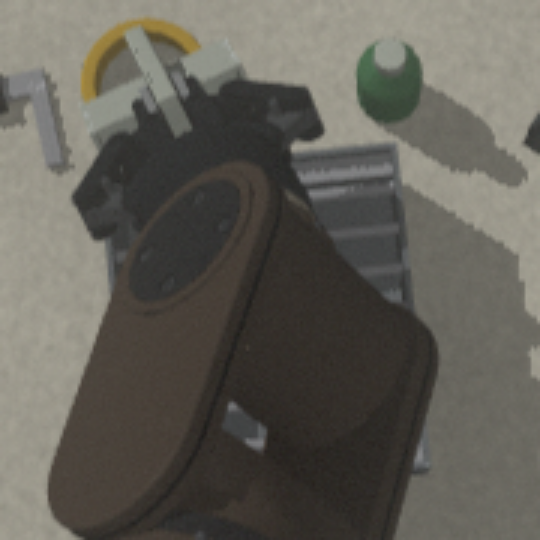

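```bash
python3 - <<'E'
from h import *
for th,lz in ((.75,.1035),(.8,.103),(.9,.102),(1.0,.102),(1.1,.104),(1.2,.107)):
    print(th,delta(tip2(th,.045,.012,lz,.45),tipR(th,.45)))
E
```

```text
0.75 (array([ 0.0004, -0.0013, -0.0003]), array([ 0.002 ,  0.0008, -0.001 ]))
0.8 (array([ 0.0004,  0.0017, -0.0065]), array([ 0.052 ,  0.0008, -0.001 ]))
0.9 (array([ 0.0004,  0.0087, -0.0186]), array([ 0.152 ,  0.0007, -0.001 ]))
1.0 (array([ 0.0004,  0.0162, -0.0307]), array([ 0.252 ,  0.0007, -0.0011]))
1.1 (array([ 0.0004,  0.0235, -0.0434]), array([ 0.352 ,  0.0006, -0.0011]))
1.2 (array([ 0.0004,  0.0313, -0.0559]), array([ 0.452 ,  0.0006, -0.0011]))
```

```bash
python3 -m jog '[{"grip":1,"xyz":[0,0.003,-0.007],"dr":[0.05,0,0]},{"grip":1,"xyz":[0,0.006,-0.013],"dr":[0.1,0,0]},{"grip":1,"xyz":[0,0.01,-0.019],"dr":[0.15,0,0]},{"grip":1,"xyz":[0,0.01,-0.019],"dr":[0.15,0,0]},{"grip":1,"xyz":[0,0.01,-0.019],"dr":[0.15,0,0]},{"grip":1,"xyz":[0,0.01,-0.019],"dr":[0.15,0,0]}]'; python3 - <<'E'
from h import *
st=pos(); 
import cv2
for n,r in(('side',(120,300,280,520)),):
    im,_=snap(n,n+'8'); cv2.imwrite(f'pics/{n}8c.png',cv2.resize(im[r[0]:r[1],r[2]:r[3]],None,fx=3,fy=3))
E
```

```text
time: 7.55
eef_pos: [0.6902, 0.0359, 0.2379]
tcp_rot: [0.763, -0.478, 0.231, -0.368]
contact_force: [-0.7, -0.4, -0.6]
opening: 0.122
t 7.55 p [0.6902 0.0359 0.2379] q [-0.292  0.029  2.037  1.094  0.639  0.052] F [-0.7 -0.4 -0.6] op 0.122
```

View pics/side8c.png

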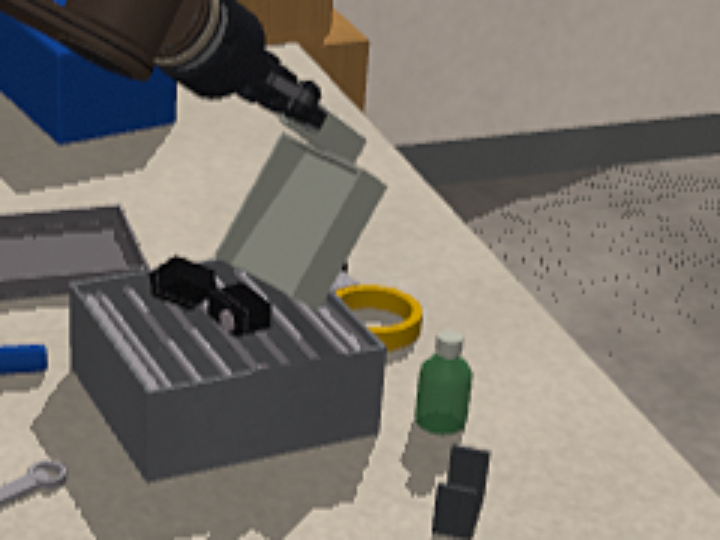

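```bash
python3 - <<'E'
from h import *
print(delta(tip2(1.1,.055,.012,.13,.45),tipR(1.1,.45)))
print(delta(tip2(.3,.05,-.02,.22,.45),tipR(.3,.45)))
E
```

```text
(array([ 0.0038, -0.0147, -0.0353]), array([0.2002, 0.0012, 0.0008]))
(array([ 0.0323, -0.0927,  0.0061]), array([-0.5998,  0.0008,  0.0012]))
```

```bash
python3 -m jog '[{"grip":1,"xyz":[0.001,-0.004,-0.01],"dr":[0.05,0,0]},{"grip":1,"xyz":[0.002,-0.008,-0.02],"dr":[0.1,0,0]},{"grip":1,"xyz":[0.004,-0.015,-0.035],"dr":[0.2,0,0]},{"grip":1,"xyz":[0.004,-0.015,-0.035],"dr":[0.2,0,0]},{"grip":1,"xyz":[0.008,-0.026,-0.029],"dr":[0.09,0,0]},{"grip":1,"xyz":[0.012,-0.037,-0.023],"dr":[-0.02,0,0]},{"grip":1,"xyz":[0.016,-0.048,-0.017],"dr":[-0.13,0,0]},{"grip":1,"xyz":[0.02,-0.059,-0.011],"dr":[-0.24,0,0]},{"grip":1,"xyz":[0.024,-0.07,-0.005],"dr":[-0.35,0,0]},{"grip":1,"xyz":[0.028,-0.081,0],"dr":[-0.46,0,0]},{"grip":1,"xyz":[0.032,-0.092,0.006],"dr":[-0.57,0,0]},{"grip":1,"xyz":[0.032,-0.092,0.006],"dr":[-0.6,0,0]}]'; python3 - <<'E'
from h import *
st=pos(); snap('side','s9')
a=delta([.572,-.315,.22],down(.136-np.pi/2)); print(a)
E
```

```text
time: 8.6
eef_pos: [0.7629, 0.0344, 0.309]
tcp_rot: [0.837, -0.526, 0.082, -0.124]
contact_force: [-0.2, 0.3, -0.3]
opening: 0.123
t 8.6 p [0.7629 0.0344 0.309 ] q [-0.14   0.293  1.448  0.174  1.152  0.931] F [-0.2  0.3 -0.3] op 0.123
(array([ 0.2318,  0.3361, -0.0098]), array([-0.2963,  0.0418,  0.3124]))
```

View pics/s9.png

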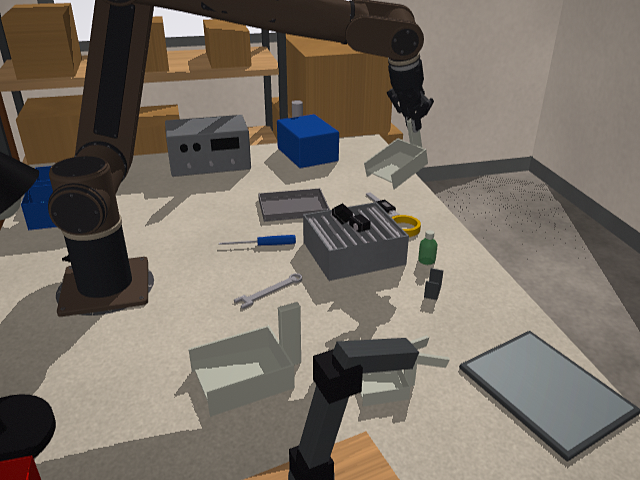

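```bash
python3 -m jog '[{"grip":1,"xyz":[0.02,0.03,-0.005],"dr":[-0.06,0.01,0.06]},{"grip":1,"xyz":[0.232,0.336,-0.01],"dr":[-0.296,0.042,0.312]},{"grip":1,"xyz":[0.232,0.336,-0.01],"dr":[-0.296,0.042,0.312]},{"grip":1,"xyz":[0.232,0.336,-0.01],"dr":[-0.296,0.042,0.312]},{"grip":1,"xyz":[0.232,0.336,-0.01],"dr":[-0.296,0.042,0.312]},{"grip":1,"xyz":[0.232,0.336,-0.01],"dr":[-0.296,0.042,0.312]},{"grip":1,"xyz":[0.232,0.336,-0.01],"dr":[-0.296,0.042,0.312]},{"grip":1,"xyz":[0.232,0.336,-0.01],"dr":[-0.296,0.042,0.312]},{"grip":1,"xyz":[0.232,0.336,-0.01],"dr":[-0.296,0.042,0.312]},{"grip":1,"xyz":[0.232,0.336,-0.01],"dr":[-0.296,0.042,0.312]},{"grip":1,"xyz":[0.232,0.336,-0.01],"dr":[-0.296,0.042,0.312]},{"grip":1,"xyz":[0.232,0.336,-0.01],"dr":[-0.296,0.042,0.312]}]'; python3 - <<'E'
from h import *
st=pos()
print(delta([.572,-.315,.073],down(.136-np.pi/2)))
E
```

```text
time: 9.65
eef_pos: [0.567, -0.3178, 0.2138]
tcp_rot: [0.752, -0.659, -0.003, -0.001]
contact_force: [0.4, 0.2, -1.5]
opening: 0.127
t 9.65 p [ 0.567  -0.3178  0.2138] q [-0.668  0.249  1.655  0.003  1.243  0.77 ] F [ 0.4  0.2 -1.5] op 0.127
(array([-0.0012, -0.0055,  0.1408]), array([ 0.0016,  0.0058, -0.0038]))
```

```bash
python3 -m jog '[{"grip":1,"xyz":[0,0,0.02],"dr":[0,0,0]},{"grip":1,"xyz":[0,0,0.06],"dr":[0,0,0]},{"grip":1,"xyz":[0,0,0.1],"dr":[0,0,0]},{"grip":1,"xyz":[0,0,0.125],"dr":[0,0,0]},{"grip":1,"xyz":[0,0,0.137],"dr":[0,0,0]},{"grip":1,"xyz":[0,0,0.143],"dr":[0,0,0]},{"grip":1,"xyz":[0,0,0.147],"dr":[0,0,0]},{"grip":1,"xyz":[0,0,0.147],"dr":[0,0,0]}]'; python3 - <<'E'
from h import *
st=pos()
E
```

```text
time: 10.32
eef_pos: [0.57, -0.314, 0.0723]
tcp_rot: [0.754, -0.656, -0.002, -0.002]
contact_force: [-2.8, 4.2, 9.1]
opening: 0.122
t 10.32 p [ 0.57   -0.314   0.0723] q [-0.661  0.401  1.74   0.005  1.004  0.769] F [-2.8  4.2  9.1] op 0.122
```

Touching (9 N). Release slowly, lift.

```bash
python3 -m jog '[{"grip":0.8,"xyz":[0,0,0],"dr":[0,0,0]},{"grip":0.6,"xyz":[0,0,0],"dr":[0,0,0]},{"grip":0.4,"xyz":[0,0,0],"dr":[0,0,0]},{"grip":0.35,"xyz":[0,0,0],"dr":[0,0,0]},{"grip":0.3,"xyz":[0,0,-0.02],"dr":[0,0,0]},{"grip":0.3,"xyz":[0,0,-0.06],"dr":[0,0,0]},{"grip":0.3,"xyz":[0,0,-0.1],"dr":[0,0,0]},{"grip":0.2,"xyz":[0,0,-0.14],"dr":[0,0,0]},{"grip":0,"xyz":[0,0,-0.18],"dr":[0,0,0]},{"grip":0,"xyz":[0,0,-0.2],"dr":[0,0,0]}]' 30; python3 - <<'E'
from h import *
st=pos(); snap('wrist','w10'); snap('top','t10'); snap('side','s10')
E
```

```text
time: 11.15
eef_pos: [0.57, -0.3175, 0.275]
tcp_rot: [0.754, -0.657, 0.002, -0.002]
contact_force: [0.8, -0.9, 1.0]
opening: 0.999
t 11.15 p [ 0.57   -0.3175  0.275 ] q [-0.665  0.205  1.594  0.004  1.338  0.768] F [ 0.8 -0.9  1. ] op 0.999
```

View pics/w10.png

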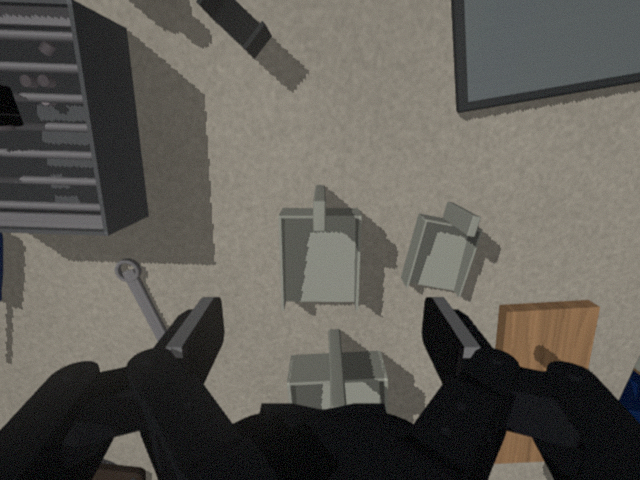

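View pics/t10.png

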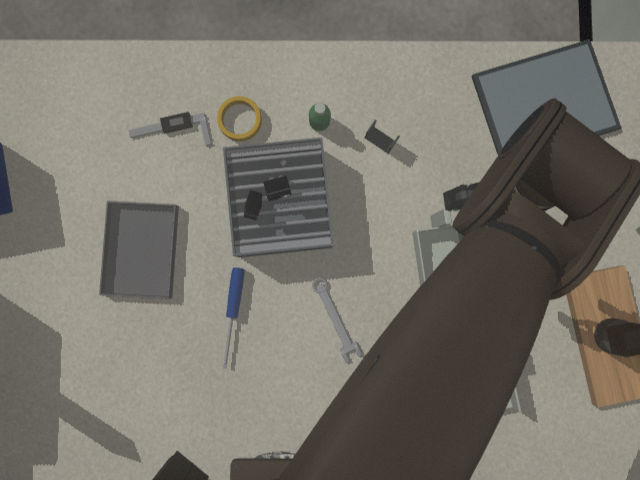

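View pics/s10.png

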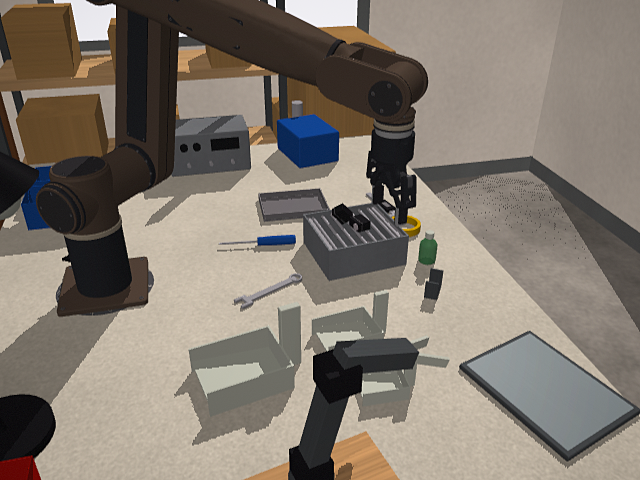

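```bash
python3 - <<'E'
from h import *
cm=load('t10')
for uv in((253,205),(277,187)): print(plane(cm,uv,.1))
print(delta([.60,.025,.28],down(-1.466)))
E
```

```text
[0.58808166 0.04489911 0.1       ]
[0.62187635 0.00069023 0.1       ]
(array([-0.3346, -0.0772, -0.0078]), array([-0.0038,  0.0018,  0.0326]))
```

```bash
python3 -m jog '[{"grip":0,"xyz":[-0.335,-0.077,-0.01],"dr":[0,0,0.033]},{"grip":0,"xyz":[-0.335,-0.077,-0.01],"dr":[0,0,0.033]},{"grip":0,"xyz":[-0.335,-0.077,-0.01],"dr":[0,0,0.033]},{"grip":0,"xyz":[-0.335,-0.077,-0.01],"dr":[0,0,0.033]},{"grip":0,"xyz":[-0.335,-0.077,-0.01],"dr":[0,0,0.033]},{"grip":0,"xyz":[-0.335,-0.077,-0.01],"dr":[0,0,0.033]},{"grip":0,"xyz":[-0.335,-0.077,-0.01],"dr":[0,0,0.033]},{"grip":0,"xyz":[-0.335,-0.077,-0.01],"dr":[0,0,0.033]},{"grip":0,"xyz":[-0.335,-0.077,-0.01],"dr":[0,0,0.033]},{"grip":0,"xyz":[-0.335,-0.077,-0.01],"dr":[0,0,0.033]},{"grip":0,"xyz":[-0.335,-0.077,-0.01],"dr":[0,0,0.033]},{"grip":0,"xyz":[-0.335,-0.077,-0.01],"dr":[0,0,0.033]}]'; python3 - <<'E'
from h import *
st=pos(); im,_=snap('wrist','w11'); cv2.imwrite('pics/w11c.png',cv2.resize(im[140:330,210:420],None,fx=3,fy=3,interpolation=cv2.INTER_CUBIC))
im,_=snap('side','s11'); cv2.imwrite('pics/s11c.png',cv2.resize(im[190:290,290:420],None,fx=5,fy=5,interpolation=cv2.INTER_CUBIC))
E
```

```text
time: 12.3
eef_pos: [0.5983, 0.0248, 0.2786]
tcp_rot: [0.743, -0.67, -0.003, -0.001]
contact_force: [-0.5, -0.6, 0.7]
opening: 1.003
t 12.3 p [0.5983 0.0248 0.2786] q [-0.13   0.089  1.718  0.005  1.34   1.336] F [-0.5 -0.6  0.7] op 1.003
```

View pics/w11.png

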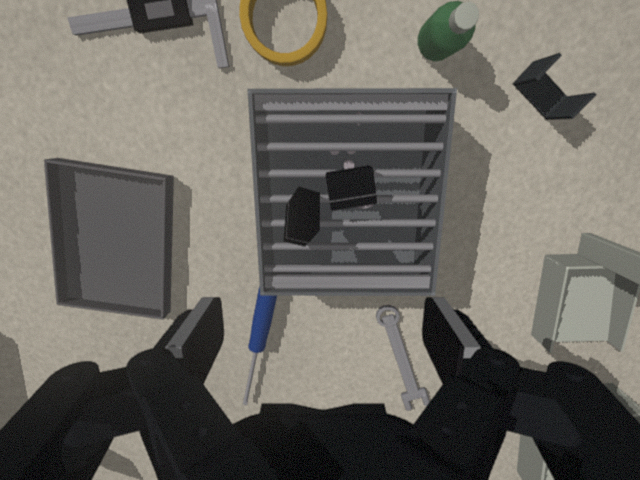

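View pics/w11c.png

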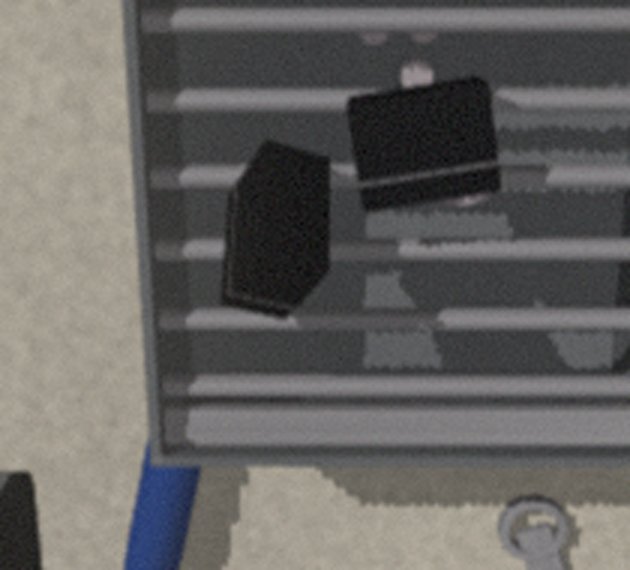

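View pics/s11c.png

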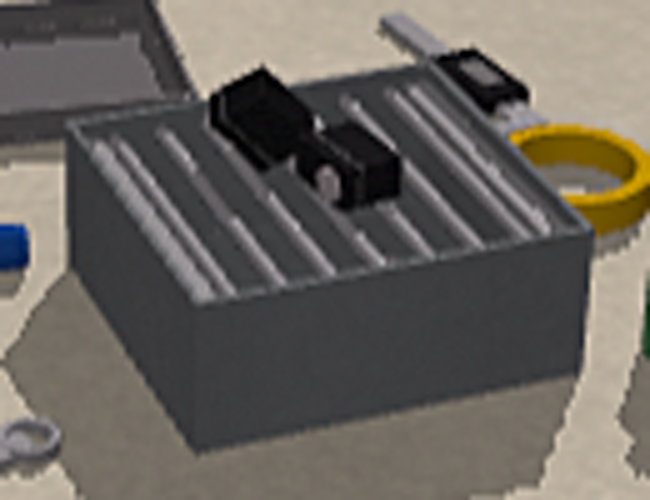

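```bash
python3 -m jog '[{"grip":0,"xyz":[0,0,0.03],"dr":[0,0,0]},{"grip":0,"xyz":[0,0,0.065],"dr":[0,0,0]},{"grip":0,"xyz":[0,0,0.085],"dr":[0,0,0]},{"grip":0,"xyz":[0,0,0.085],"dr":[0,0,0]},{"grip":0,"xyz":[0,0,0.085],"dr":[0,0,0]}]'; python3 - <<'E'
from h import *
st=pos(); im,_=snap('wrist','w12')
g=(np.clip(im/255.,0,1)**.45*255).astype(np.uint8)
cv2.imwrite('pics/w12c.png',cv2.resize(g[110:310,220:420],None,fx=4,fy=4,interpolation=cv2.INTER_CUBIC)[:600])
im,_=snap('side','s12'); g=(np.clip(im/255.,0,1)**.45*255).astype(np.uint8); cv2.imwrite('pics/s12c.png',cv2.resize(g[190:260,320:410],None,fx=8,fy=8,interpolation=cv2.INTER_CUBIC))
E
```

```text
time: 12.82
eef_pos: [0.5979, 0.0254, 0.1938]
tcp_rot: [0.742, -0.67, -0.004, -0.001]
contact_force: [-0.4, -0.7, 0.3]
opening: 0.996
t 12.82 p [0.5979 0.0254 0.1938] q [-0.129  0.155  1.802  0.006  1.189  1.337] F [-0.4 -0.7  0.3] op 0.996
```

View pics/w12c.png

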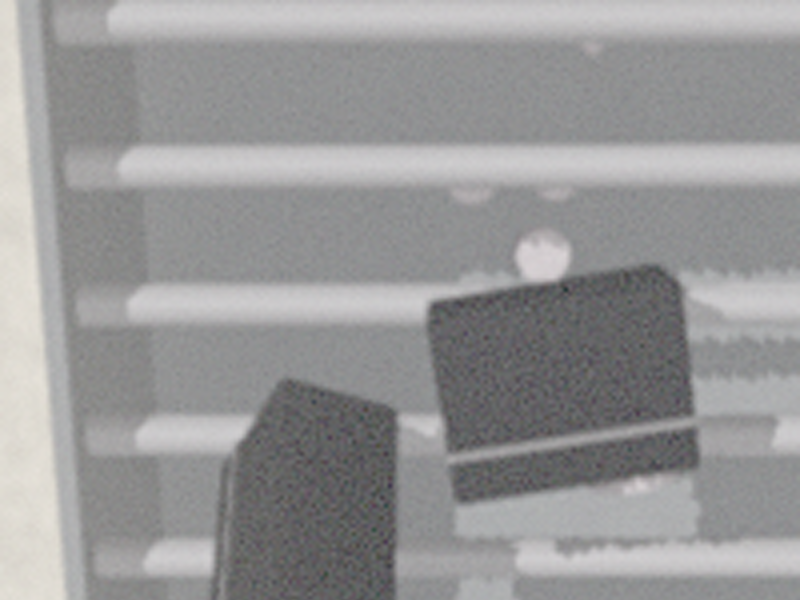

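View pics/s12c.png

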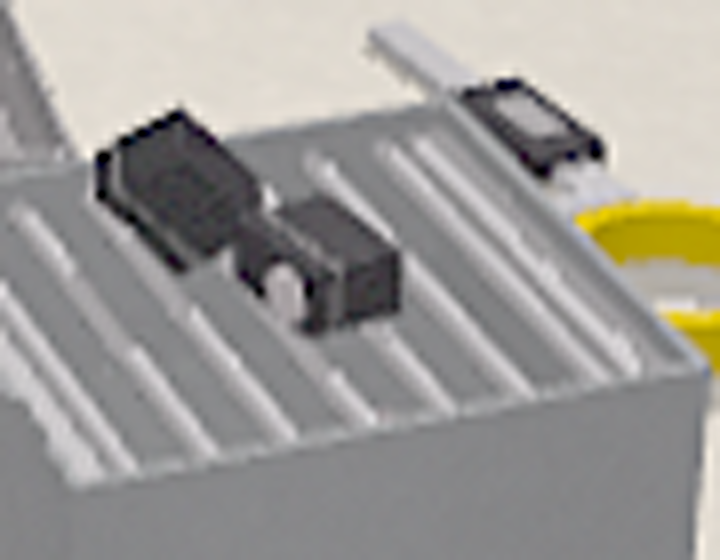

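```bash
python3 - <<'E'
from h import *
ims={k:cv2.imread(f'pics/{k}.png') for k in('w11','w12')}
for k,(r0,r1,c0,c1) in {'w11':(150,175,335,365),'w12':(160,185,340,370)}.items():
    p=ims[k][r0:r1,c0:c1].astype(int); m=((p[:,:,2]-p[:,:,1]>6)&(p[:,:,2]>110)).astype(np.uint8)
    n,l,s,c=cv2.connectedComponentsWithStats(m); print(k,[(s[i][:].tolist(),(c[i]+[c0,r0]).round(2).tolist()) for i in range(1,n) if s[i][4]>15])
E
```

```text
w11 [([9, 12, 10, 7, 50], [348.4, 164.68])]
w12 [([9, 8, 13, 12, 103], [355.13, 174.16])]
```

```bash
python3 - <<'E'
import cv2,numpy as np
for k,(r0,r1,c0,c1),s in (('w12',(190,290,260,410),5),('w11',(155,255,270,390),5)):
    im=cv2.imread(f'pics/{k}.png'); im=cv2.bilateralFilter(im,5,15,3); g=(np.clip(im/255.*1.0,0,1)**.4*255).astype(np.uint8)
    cv2.imwrite(f'pics/{k}d.png',cv2.resize(g[r0:r1,c0:c1],None,fx=s,fy=s,interpolation=cv2.INTER_CUBIC))
E
```

```text
(no output)
```

View pics/w12d.png

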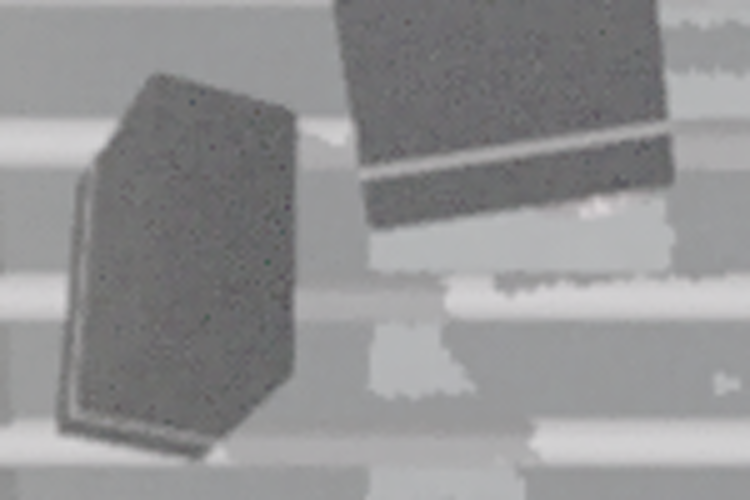

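```bash
python3 -m jog '[{"grip":0,"xyz":[0.04,0.03,0],"dr":[0,0,0]},{"grip":0,"xyz":[0.07,0.05,0],"dr":[0,0,0]},{"grip":0,"xyz":[0.07,0.05,0],"dr":[0,0,0]},{"grip":0,"xyz":[0.07,0.05,0],"dr":[0,0,0]}]'; python3 - <<'E'
from h import *
st=pos(); im,_=snap('wrist','w13')
E
python3 -m jog '[{"grip":0,"xyz":[-0.04,0,0],"dr":[0,0,0]},{"grip":0,"xyz":[-0.08,0,0],"dr":[0,0,0]},{"grip":0,"xyz":[-0.12,0,0],"dr":[0,0,0]},{"grip":0,"xyz":[-0.14,0,0],"dr":[0,0,0]},{"grip":0,"xyz":[-0.14,0,0],"dr":[0,0,0]},{"grip":0,"xyz":[-0.14,0,0],"dr":[0,0,0]}]'; python3 - <<'E'
from h import *
st=pos(); im,_=snap('wrist','w14')
for k in('w13','w14'):
    im=cv2.imread(f'pics/{k}.png'); m=(im.max(2)<38).astype(np.uint8)[60:290]; 
    n,l,s,c=cv2.connectedComponentsWithStats(m); print(k,[(s[i].tolist(),c[i].round().tolist()) for i in range(1,n) if s[i][4]>300])
E
```

```text
time: 13.25
eef_pos: [0.5569, -0.0504, 0.1975]
tcp_rot: [0.742, -0.671, -0.0, -0.003]
contact_force: [0.4, 0.4, 0.2]
opening: 1.002
t 13.25 p [ 0.5569 -0.0504  0.1975] q [-0.274  0.061  1.898  0.006  1.181  1.193] F [0.4 0.4 0.2] op 1.002
time: 13.8
eef_pos: [0.5423, 0.0929, 0.1967]
tcp_rot: [0.744, -0.668, -0.002, -0.003]
contact_force: [-1.4, -0.7, 0.6]
opening: 0.999
t 13.8 p [0.5423 0.0929 0.1967] q [-0.018  0.042  1.919  0.006  1.18   1.442] F [-1.4 -0.7  0.6] op 0.999
w13 [([222, 47, 72, 47, 2261], [257.0, 70.0]), ([170, 77, 50, 76, 2508], [195.0, 115.0]), ([231, 86, 65, 23, 709], [263.0, 98.0])]
w14 [([428, 48, 77, 47, 2765], [467.0, 71.0]), ([375, 77, 55, 77, 3038], [401.0, 116.0]), ([430, 89, 75, 20, 794], [467.0, 99.0]), ([369, 103, 35, 58, 363], [379.0, 139.0])]
```

View pics/w13.png

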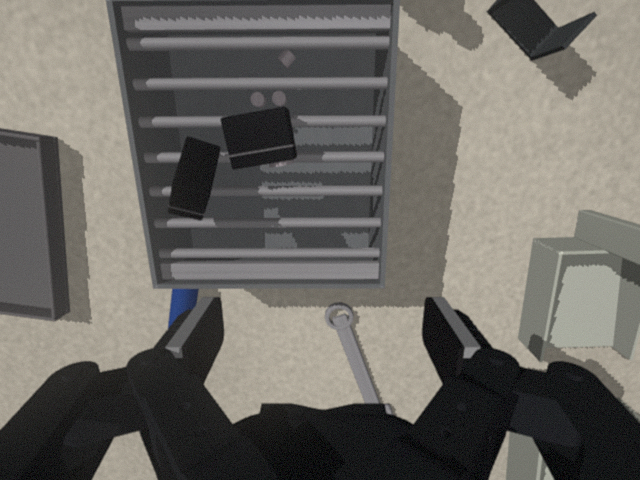

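View pics/w14.png

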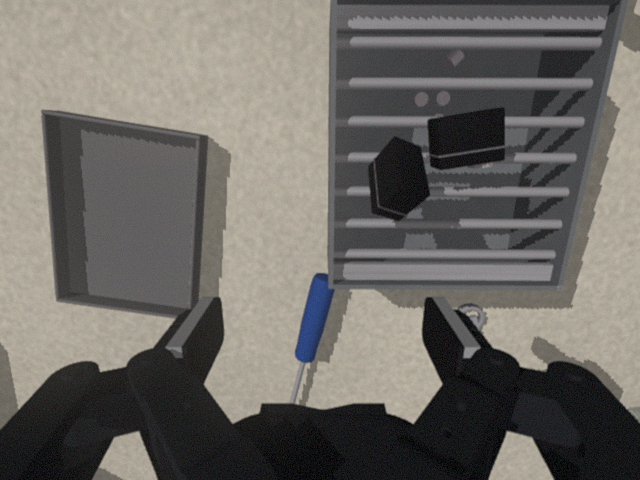

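```bash
python3 - <<'E'
import cv2,numpy as np
for k,(r0,r1,c0,c1) in (('w13',(95,230,155,310)),('w14',(95,230,355,520))):
    im=cv2.imread(f'pics/{k}.png'); g=(np.clip(im/255.,0,1)**.4*255).astype(np.uint8); 
    cv2.imwrite(f'pics/{k}d.png',cv2.resize(g[r0:r1,c0:c1],None,fx=4.4,fy=4.4,interpolation=cv2.INTER_CUBIC))
E
```

```text
(no output)
```

View pics/w13d.png

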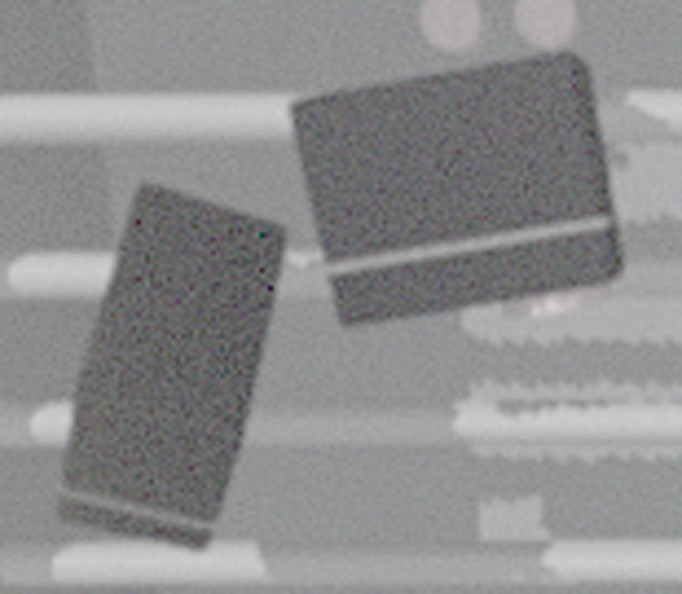

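View pics/w14d.png

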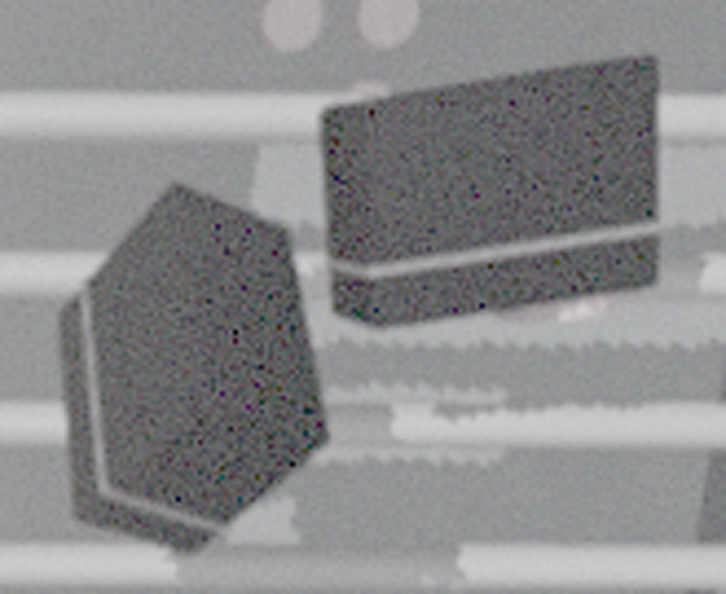

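View pics/w11d.png

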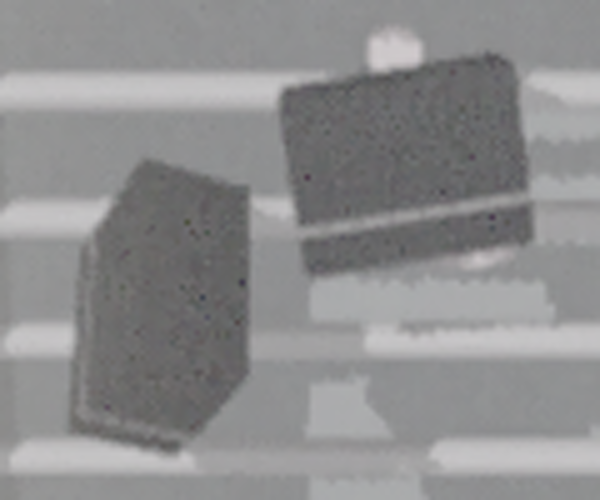

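```bash
cat > pose.py <<'E'
from h import *
from scipy.optimize import least_squares
def fit(model,obs,q0s):
    best=None
    for r0 in q0s:
        def f(v):
            R=Rn.from_rotvec(v[:3]).as_matrix(); out=[]
            for cm,n,uv in obs: out.append(proj(cm,R@model[n]+v[3:])-uv)
            return np.concatenate(out)
        s=least_squares(f,np.r_[r0,.605,.02,.095],loss='soft_l1',f_scale=1.5,x_scale=np.r_[np.ones(3),np.ones(3)*.05])
        if best is None or s.cost<best[0]: best=(s.cost,s,f(s.x))
    return best
def mk(d):
    obs=[]
    for k,(sc,ox,oy,pts) in d.items():
        cm=load(k)
        for n,(x,y) in pts.items(): obs.append((cm,n,np.array([ox+x/sc,oy+y/sc])))
    return obs
def box(x,y,z): return np.array([.012*x,.0225*y,.0175*z])
E
python3 - <<'E'
from pose import *
A={'P5':box(-1,1,1),'P4':box(1,1,1),'P6':box(-1,-1,1),'P1':box(-1,-1,-1),'P2':box(1,-1,-1),'P3':box(1,1,-1)}
oA=mk({'w12':(5,260,190,dict(P1=(150,75),P2=(295,110),P3=(295,375),P4=(205,460),P5=(60,430),P6=(85,170))),
'w14':(4.4,355,95,dict(P1=(175,183),P2=(292,232),P3=(328,438),P4=(195,550),P5=(72,515),P6=(62,310))),
'w11':(5,270,155,dict(P1=(147,160),P2=(248,187),P3=(248,372),P4=(178,452),P5=(72,430),P6=(85,243))),
'w13':(4.4,155,95,dict(P1=(140,185),P2=(287,232),P4=(205,548),P5=(58,515)))})
B={f'{a}{i}':box(s,*yz) for a,s in(('T',1),('L',-1)) for i,yz in ((1,(1,-1)),(2,(-1,-1)),(3,(-1,1)),(4,(1,1)))}
oB=mk({'w12':(4,220,110,dict(T1=(430,303),T2=(655,264),T4=(458,502))),
'w14':(4.4,355,95,dict(T1=(341,105),T2=(657,57),T3=(657,285),T4=(380,325),L4=(335,312),L1=(325,110))),
'w13':(4.4,155,95,dict(T1=(293,103),T2=(572,52),T4=(345,325),L2=(592,75),L3=(622,268),T3=(605,285))),
'w11':(5,270,155,dict(T1=(280,92),T2=(500,57),T4=(308,275)))})
rng=np.random.default_rng(0); q0=Rn.random(30,random_state=1).as_rotvec()
for n,m,o in(('A',A,oA),('B',B,oB)):
    c,s,r=fit(m,o,q0); print(n,'cost',round(c,2),'pos',s.x[3:].round(4)); print(Rn.from_rotvec(s.x[:3]).as_matrix().round(3)); print(r.reshape(-1,2).round(1).tolist()); np.save(f'{n}.npy',s.x)
    R=Rn.from_rotvec(s.x[:3]).as_matrix()
    print({k:(R@v+s.x[3:]).round(3).tolist() for k,v in m.items()})
E
```

```text
A cost 26.14 pos [0.5903 0.045  0.0932]
[[-0.221 -0.669 -0.709]
 [-0.941 -0.045  0.336]
 [-0.257  0.742 -0.62 ]]
[[0.7, -2.4], [1.7, -1.2], [-0.3, -0.4], [-0.2, 0.2], [-1.3, 0.4], [-0.4, 1.5], [-1.0, -1.8], [0.4, -1.9], [0.2, 1.0], [-0.7, 1.7], [-1.0, 1.3], [-1.0, 0.3], [-1.1, -1.9], [1.3, -0.6], [-0.2, 1.1], [0.1, 1.3], [-1.4, 0.4], [-0.3, 0.6], [0.8, -2.3], [1.9, -2.2], [1.8, 1.6], [0.6, 0.9]]
{'P5': [0.565, 0.061, 0.102], 'P4': [0.56, 0.039, 0.096], 'P6': [0.596, 0.063, 0.069], 'P1': [0.62, 0.051, 0.09], 'P2': [0.615, 0.029, 0.084], 'P3': [0.585, 0.027, 0.118]}
B cost 37.32 pos [ 6.23e-01 -4.00e-04  8.44e-02]
[[ 0.017 -0.264 -0.964]
 [ 0.087  0.961 -0.262]
 [ 0.996 -0.08   0.039]]
[[-1.5, 2.5], [5.9, 2.6], [-1.0, -0.4], [1.3, -0.9], [-0.9, -1.5], [0.2, 0.1], [-3.9, 0.8], [-0.9, 1.3], [-2.2, 0.1], [-0.1, -0.6], [0.2, -1.1], [-0.3, 0.2], [2.0, -3.0], [3.7, 1.3], [2.3, -1.0], [-1.1, 0.6], [2.4, 0.2], [-1.0, -0.1]]
{'T1': [0.634, 0.027, 0.094], 'T2': [0.646, -0.016, 0.097], 'T3': [0.612, -0.026, 0.099], 'T4': [0.6, 0.018, 0.095], 'L1': [0.634, 0.025, 0.07], 'L2': [0.646, -0.018, 0.074], 'L3': [0.612, -0.028, 0.075], 'L4': [0.6, 0.016, 0.071]}
```

```bash
python3 - <<'E'
from pose import *
im=cv2.imread('pics/s12.png'); g=(np.clip(im/255.,0,1)**.45*255).astype(np.uint8); s=8
g=cv2.resize(g[180:260,310:410],None,fx=s,fy=s,interpolation=cv2.INTER_CUBIC)
cm=cam('side')
for n,col in(('A',(0,0,255)),('B',(0,200,0))):
    v=np.load(n+'.npy'); R=Rn.from_rotvec(v[:3]).as_matrix()
    c=[(x,y,z) for x in(-1,1) for y in(-1,1) for z in(-1,1)]
    P=[((proj(cm,R@box(*k)+v[3:])-[310,180])*s).astype(int) for k in c]
    for i in range(8):
        for j in range(i):
            if sum(a!=b for a,b in zip(c[i],c[j]))==1: cv2.line(g,tuple(map(int,P[i])),tuple(map(int,P[j])),col if c[i][2]+c[j][2]<2 else (255,0,0),1)
cv2.imwrite('pics/s12o.png',g[:600])
E
```

```text
(no output)
```

View pics/s12o.png

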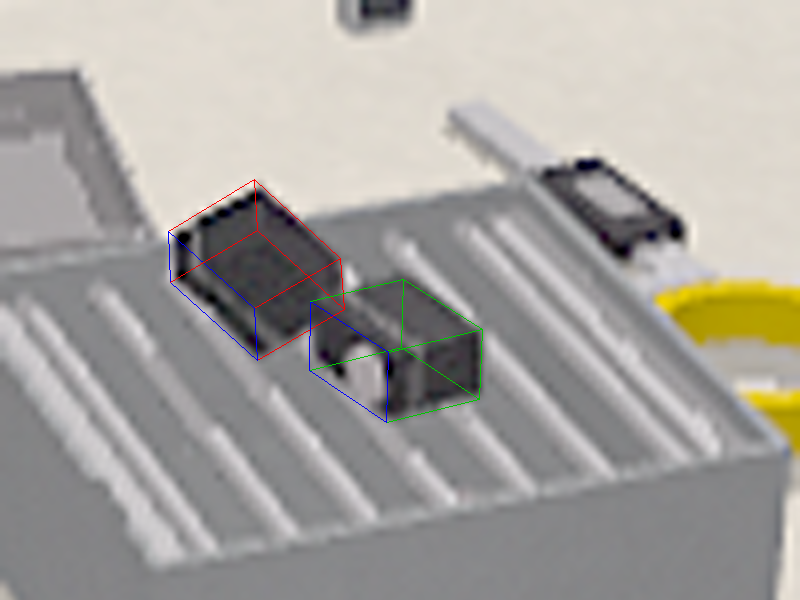

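```bash
python3 - <<'E'
from kin import *
st=pos(); R=down(.265); print(delta([.6205,.0087,.17],R)); print(ik([.6205,.0087,.08],R,st['qpos']+[0,0,0,0,0,-1.7]))
E
```

```text
t 13.85 p [0.5423 0.0918 0.1965] q [-0.02   0.042  1.919  0.006  1.18   1.442] F [-1.3 -0.1 -0.4] op 1.006
(array([ 0.0911, -0.0689,  0.0261]), array([-0.0058,  0.0032, -1.7292]))
(array([-1.49218665e-01,  3.31288405e-01,  1.81650215e+00,  1.46060717e-16,
        9.93802101e-01, -4.14218665e-01]), np.float64(2.7755575615628914e-15))
```

```bash
python3 -m jog '[{"grip":0,"xyz":[0.03,-0.02,0],"dr":[0,0,-0.12]},{"grip":0,"xyz":[0.06,-0.045,0],"dr":[0,0,-0.25]},{"grip":0,"xyz":[0.091,-0.069,0],"dr":[-0.006,0.003,-1.73]},{"grip":0,"xyz":[0.091,-0.069,0],"dr":[-0.006,0.003,-1.73]},{"grip":0,"xyz":[0.091,-0.069,0],"dr":[-0.006,0.003,-1.73]},{"grip":0,"xyz":[0.091,-0.069,0.0],"dr":[-0.006,0.003,-1.73]},{"grip":0,"xyz":[0.091,-0.069,0.0],"dr":[-0.006,0.003,-1.73]},{"grip":0,"xyz":[0.091,-0.069,0.0],"dr":[-0.006,0.003,-1.73]},{"grip":0,"xyz":[0.091,-0.069,0.0],"dr":[-0.006,0.003,-1.73]},{"grip":0,"xyz":[0.091,-0.069,0.0],"dr":[-0.006,0.003,-1.73]},{"grip":0,"xyz":[0.091,-0.069,0.026],"dr":[-0.006,0.003,-1.73]},{"grip":0,"xyz":[0.091,-0.069,0.026],"dr":[-0.006,0.003,-1.73]}]'
python3 -m jog '[{"grip":0,"xyz":[0,0,0],"dr":[0,0,-0.23]},{"grip":0,"xyz":[0,0,0],"dr":[0,0,-0.23]},{"grip":0,"xyz":[0,0,0],"dr":[0,0,-0.23]},{"grip":0,"xyz":[0,0,0],"dr":[0,0,-0.23]}]'; python3 - <<'E'
from h import *
st=pos(); snap('wrist','w15'); print(delta([.6205,.0087,.08],down(.265)))
E
```

```text
time: 14.85
eef_pos: [0.6181, 0.0065, 0.1653]
tcp_rot: [1.0, 0.016, -0.004, -0.001]
contact_force: [-0.3, 0.3, -1.8]
opening: 0.999
time: 15.18
eef_pos: [0.6201, 0.0067, 0.1691]
tcp_rot: [0.992, 0.127, -0.001, -0.001]
contact_force: [0.7, 0.3, 0.3]
opening: 0.997
t 15.18 p [0.6201 0.0067 0.1691] q [-1.530e-01  2.250e-01  1.769e+00  1.000e-03  1.150e+00 -4.080e-01] F [0.7 0.3 0.3] op 0.997
(array([ 0.001 , -0.0014,  0.0892]), array([-0.0015,  0.0017, -0.0101]))
```

View pics/w15.png

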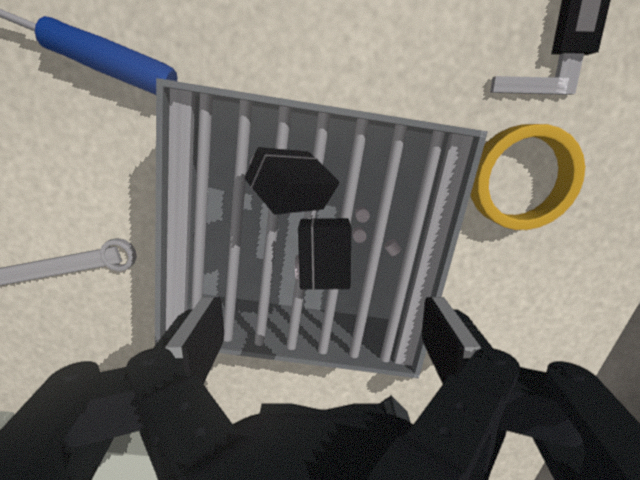

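```bash
python3 -m jog '[{"grip":0,"xyz":[0.001,-0.001,0.03],"dr":[0,0,-0.01]},{"grip":0.1,"xyz":[0.001,-0.001,0.06],"dr":[0,0,-0.01]},{"grip":0.2,"xyz":[0.001,-0.001,0.08],"dr":[0,0,-0.01]},{"grip":0.2,"xyz":[0.001,-0.001,0.089],"dr":[0,0,-0.01]},{"grip":0.2,"xyz":[0.001,-0.001,0.089],"dr":[0,0,-0.01]}]'; python3 - <<'E'
from h import *
st=pos(); snap('wrist','w16')
E
```

```text
time: 15.65
eef_pos: [0.6183, 0.0092, 0.0771]
tcp_rot: [0.991, 0.133, -0.004, -0.002]
contact_force: [-0.8, -0.8, -0.3]
opening: 0.805
t 15.65 p [0.6183 0.0092 0.0771] q [-1.490e-01  3.350e-01  1.819e+00  1.000e-03  9.960e-01 -4.170e-01] F [-0.8 -0.8 -0.3] op 0.805
```

View pics/w16.png

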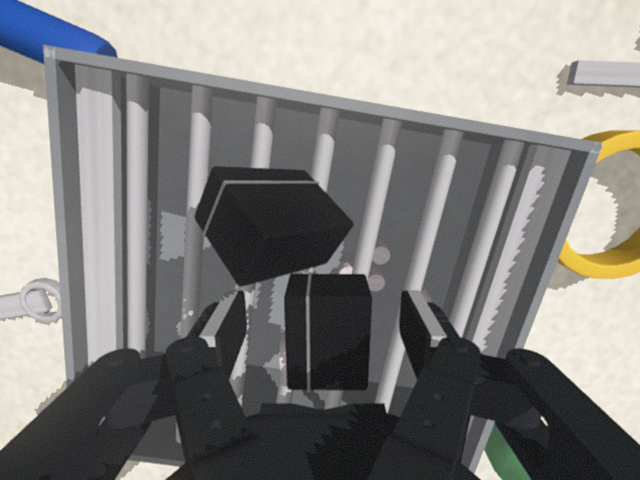

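Well aligned; jaws clear of A, horn seen at left side. Close gently and lift.

```bash
python3 -m jog '[{"grip":0.4,"xyz":[0.001,0,0],"dr":[0,0,0]},{"grip":0.6,"xyz":[0.001,0,0],"dr":[0,0,0]},{"grip":0.8,"xyz":[0.001,0,0],"dr":[0,0,0]},{"grip":0.9,"xyz":[0.001,0,0],"dr":[0,0,0]},{"grip":0.9,"xyz":[0.001,0,0],"dr":[0,0,0]},{"grip":0.9,"xyz":[0.001,0,0],"dr":[0,0,0]},{"grip":0.9,"xyz":[0.001,0,-0.01],"dr":[0,0,0]},{"grip":0.9,"xyz":[0.001,0,-0.04],"dr":[0,0,0]},{"grip":0.9,"xyz":[0.001,0,-0.08],"dr":[0,0,0]},{"grip":0.9,"xyz":[0.001,0,-0.08],"dr":[0,0,0]}]' 40; python3 - <<'E'
from h import *
st=pos(); snap('wrist','w17')
E
```

```text
time: 16.53
eef_pos: [0.6253, 0.0089, 0.1688]
tcp_rot: [0.991, 0.134, 0.005, 0.001]
contact_force: [2.4, 0.4, 2.1]
opening: 0.4
t 16.53 p [0.6253 0.0089 0.1688] q [-1.480e-01  2.300e-01  1.763e+00  1.000e-03  1.138e+00 -4.170e-01] F [2.4 0.4 2.1] op 0.4
```

View pics/w17.png

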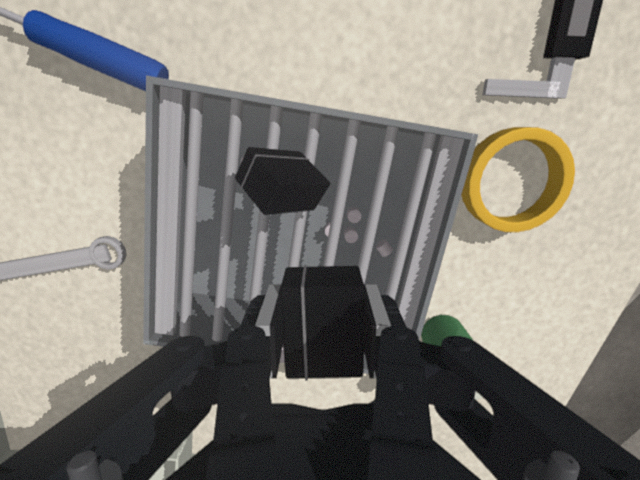

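```bash
python3 - <<'E'
from kin import *
cm=load('w14')
P=[plane(cm,uv,.022)[:2].round(4) for uv in((43,111),(207,136),(188,318),(57,303))]; print('tray via w14',P,np.mean(P,0))
st=ctrl.get_state(); R=down(-.027); print(delta([.545,.288,.13],R)); print(ik([.545,.288,.012],R,st['qpos']))
E
```

```text
tray via w14 [array([0.6076, 0.3475]), array([0.602 , 0.2039]), array([0.415 , 0.2221]), array([0.4175, 0.3577])] [0.510525 0.2828  ]
(array([-0.0024, -0.2901,  0.0352]), array([ 0.0012, -0.0067,  0.2959]))
(array([3.21793930e-01, 4.23617250e-01, 1.84199259e+00, 4.56682571e-15,
       8.75982818e-01, 3.48793930e-01]), np.float64(4.9960036108132044e-15))
```

```bash
python3 -m jog '[{"grip":0.9,"xyz":[0,-0.02,0],"dr":[0,0,0.03]},{"grip":0.9,"xyz":[-0.001,-0.06,0],"dr":[0,0,0.07]},{"grip":0.9,"xyz":[-0.001,-0.1,0],"dr":[0,0,0.11]},{"grip":0.9,"xyz":[-0.001,-0.14,0],"dr":[0,0,0.15]},{"grip":0.9,"xyz":[-0.002,-0.18,0],"dr":[0,0,0.19]},{"grip":0.9,"xyz":[-0.002,-0.22,0],"dr":[0,0,0.23]},{"grip":0.9,"xyz":[-0.002,-0.255,0.01],"dr":[0,0,0.27]},{"grip":0.9,"xyz":[-0.002,-0.28,0.025],"dr":[0,-0.004,0.296]},{"grip":0.9,"xyz":[-0.002,-0.29,0.035],"dr":[0,-0.004,0.296]},{"grip":0.9,"xyz":[-0.002,-0.29,0.035],"dr":[0,-0.004,0.296]},{"grip":0.9,"xyz":[-0.002,-0.29,0.035],"dr":[0,-0.004,0.296]}]'; python3 - <<'E'
from kin import *
st=pos(); snap('wrist','w18');snap('side','s18');print(delta([.545,.288,.013],down(-.027)))
E
```

```text
time: 17.5
eef_pos: [0.5412, 0.2878, 0.1238]
tcp_rot: [1.0, -0.013, -0.005, 0.001]
contact_force: [0.1, -0.2, -1.1]
opening: 0.397
t 17.5 p [0.5412 0.2878 0.1238] q [0.323 0.264 1.811 0.002 1.076 0.347] F [ 0.1 -0.2 -1.1] op 0.397
(array([ 0.0027, -0.0008,  0.1127]), array([-0.0001,  0.0063, -0.0013]))
```

View pics/w18.png

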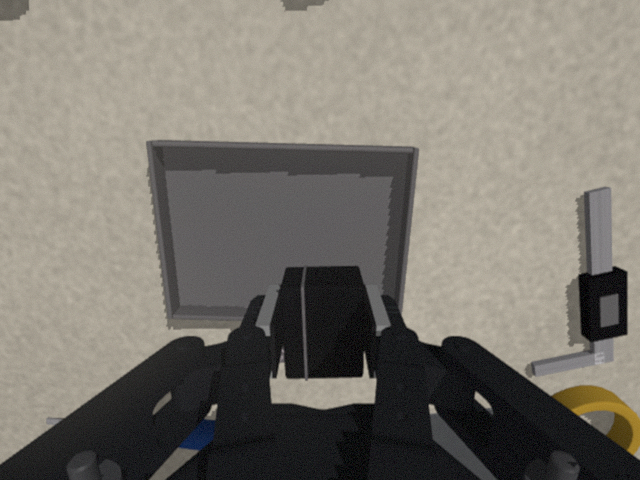

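View pics/s18.png

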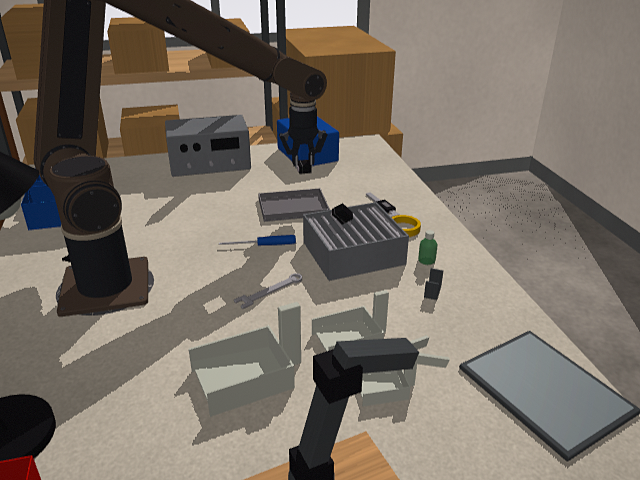

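```bash
python3 -m jog '[{"grip":0.9,"xyz":[0,0,0.03],"dr":[0,0,0]},{"grip":0.9,"xyz":[0.002,0,0.06],"dr":[0,0.005,0]},{"grip":0.9,"xyz":[0.002,0,0.085],"dr":[0,0.005,0]},{"grip":0.9,"xyz":[0.002,0,0.095],"dr":[0,0.005,0]},{"grip":0.9,"xyz":[0.002,0,0.095],"dr":[0,0.005,0]},{"grip":0.9,"xyz":[0.002,0,0.095],"dr":[0,0.005,0]}]'; python3 - <<'E'
from kin import *
st=pos(); print(delta([.545,.288,.011],down(-.027)))
E
```

```text
time: 18.1
eef_pos: [0.5447, 0.2878, 0.0312]
tcp_rot: [1.0, -0.014, -0.0, -0.0]
contact_force: [0.3, -0.1, -0.9]
opening: 0.399
t 18.1 p [0.5447 0.2878 0.0312] q [3.210e-01 3.930e-01 1.842e+00 1.000e-03 9.070e-01 3.490e-01] F [ 0.3 -0.1 -0.9] op 0.399
(array([ 0.0003, -0.0002,  0.0202]), array([-0.0008,  0.0008, -0.0016]))
```

```bash
python3 -m jog '[{"grip":0.9,"xyz":[0,0,0.008],"dr":[0,0,0]},{"grip":0.9,"xyz":[0,0,0.013],"dr":[0,0,0]},{"grip":0.9,"xyz":[0,0,0.017],"dr":[0,0,0]},{"grip":0.9,"xyz":[0,0,0.019],"dr":[0,0,0]},{"grip":0.9,"xyz":[0,0,0.019],"dr":[0,0,0]}]'; python3 - <<'E'
from kin import *
st=pos(); snap('wrist','w19')
E
```

```text
time: 18.52
eef_pos: [0.544, 0.2888, 0.0119]
tcp_rot: [1.0, -0.014, -0.0, -0.0]
contact_force: [0.1, 0.3, -0.2]
opening: 0.395
t 18.52 p [0.544  0.2888 0.0119] q [3.230e-01 4.230e-01 1.845e+00 1.000e-03 8.750e-01 3.490e-01] F [ 0.1  0.3 -0.2] op 0.395
```

View pics/w19.png

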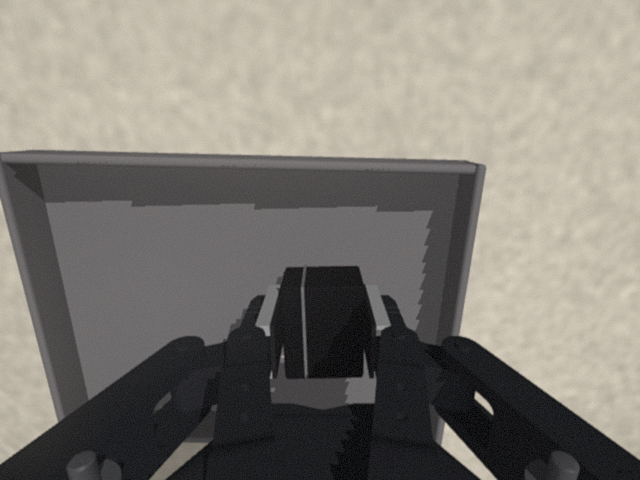

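```bash
python3 -m jog '[{"grip":0.9,"xyz":[0,0,0.002],"dr":[0,0,0]},{"grip":0.9,"xyz":[0,0,0.003],"dr":[0,0,0]},{"grip":0.9,"xyz":[0,0,0.003],"dr":[0,0,0]}]'; python3 -c "
from h import *
pos()"
```

```text
time: 18.82
eef_pos: [0.544, 0.2887, 0.0117]
tcp_rot: [1.0, -0.013, -0.001, 0.0]
contact_force: [-6.4, -3.6, 15.4]
opening: 0.395
t 18.82 p [0.544  0.2887 0.0117] q [3.230e-01 4.240e-01 1.843e+00 1.000e-03 8.770e-01 3.490e-01] F [-6.4 -3.6 15.4] op 0.395
```

```bash
python3 -m jog '[{"grip":0.6,"xyz":[0,0,-0.002],"dr":[0,0,0]},{"grip":0.55,"xyz":[0,0,-0.002],"dr":[0,0,0]},{"grip":0.48,"xyz":[0,0,-0.002],"dr":[0,0,0]},{"grip":0.44,"xyz":[0,0,-0.002],"dr":[0,0,0]},{"grip":0.44,"xyz":[0,0,-0.003],"dr":[0,0,0]},{"grip":0.42,"xyz":[0,0,-0.02],"dr":[0,0,0]},{"grip":0.4,"xyz":[0,0,-0.05],"dr":[0,0,0]},{"grip":0.3,"xyz":[0,0,-0.09],"dr":[0,0,0]},{"grip":0.1,"xyz":[0,0,-0.13],"dr":[0,0,0]},{"grip":0,"xyz":[0,0,-0.16],"dr":[0,0,0]},{"grip":0,"xyz":[0,0,-0.16],"dr":[0,0,0]}]'; python3 - <<'E'
from kin import *
st=pos(); snap('wrist','w20')
E
```

```text
time: 19.73
eef_pos: [0.5483, 0.2901, 0.1775]
tcp_rot: [1.0, -0.014, 0.006, -0.003]
contact_force: [1.9, 0.6, 1.3]
opening: 1.003
t 19.73 p [0.5483 0.2901 0.1775] q [3.230e-01 2.080e-01 1.772e+00 1.000e-03 1.147e+00 3.490e-01] F [1.9 0.6 1.3] op 1.003
```

View pics/w20.png

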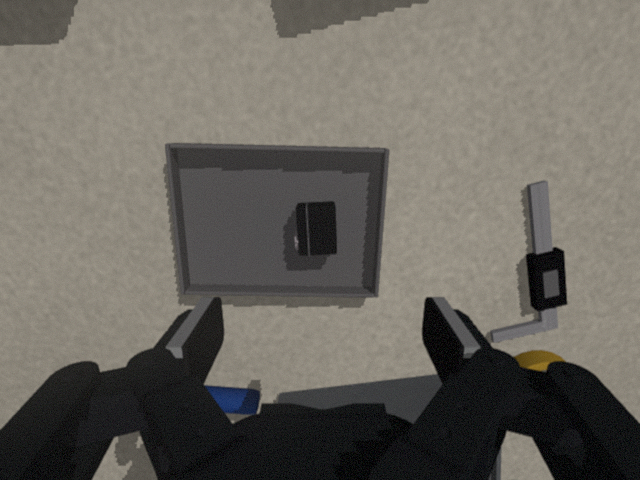

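```bash
python3 - <<'E'
from kin import *
st=pos(); print(delta([.590,.09,.165],down(0))); print(ik([.59,.09,.11],down(0),st['qpos'])[0].round(2))
E
```

```text
t 19.78 p [0.5467 0.2895 0.1737] q [3.230e-01 2.110e-01 1.776e+00 1.000e-03 1.146e+00 3.490e-01] F [ 1.2 -0.3 -0.3] op 1.002
(array([0.0487, 0.1982, 0.0083]), array([-0.0039, -0.0077, -0.0272]))
[-0.02  0.24  1.86 -0.    1.03 -0.02]
```

```bash
python3 -m jog '[{"grip":0.5,"xyz":[0.01,0.04,0],"dr":[0,0,0]},{"grip":1,"xyz":[0.02,0.08,0],"dr":[0,0,0]},{"grip":1,"xyz":[0.03,0.12,0],"dr":[0,0,0]},{"grip":1,"xyz":[0.04,0.16,0],"dr":[0,0,-0.02]},{"grip":1,"xyz":[0.048,0.19,0.004],"dr":[0,0,-0.027]},{"grip":1,"xyz":[0.048,0.197,0.008],"dr":[0,0,-0.027]},{"grip":1,"xyz":[0.048,0.197,0.008],"dr":[0,0,-0.027]},{"grip":1,"xyz":[0.048,0.197,0.008],"dr":[0,0,-0.027]}]'; python3 - <<'E'
from kin import *
st=pos(); im,_=snap('wrist','w21'); print(delta([.590,.09,.11],down(0)))
E
```

```text
time: 20.45
eef_pos: [0.5853, 0.0904, 0.1583]
tcp_rot: [1.0, -0.001, -0.003, -0.001]
contact_force: [-0.1, -0.1, 0.4]
opening: -0.001
t 20.45 p [0.5853 0.0904 0.1583] q [-1.900e-02  1.790e-01  1.844e+00  1.000e-03  1.124e+00 -1.800e-02] F [-0.1 -0.1  0.4] op -0.001
(array([0.0046, 0.0012, 0.0488]), array([-0.0012,  0.0041,  0.    ]))
```

View pics/w21.png

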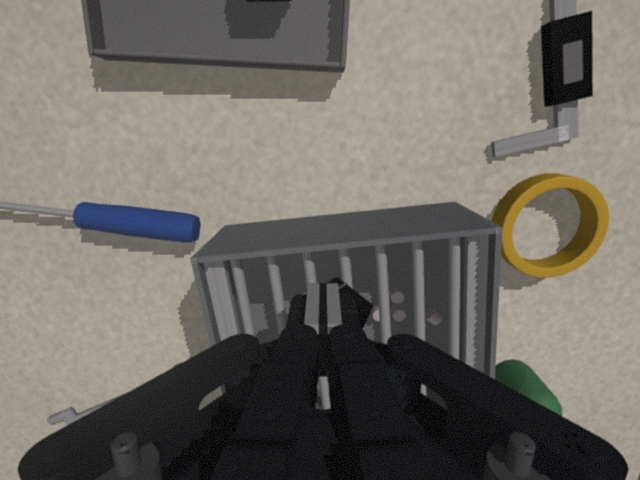

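```bash
python3 -m jog '[{"grip":1,"xyz":[0.004,0,0.025],"dr":[0,0,0]},{"grip":1,"xyz":[0.004,0,0.048],"dr":[0,0,0]},{"grip":1,"xyz":[0.004,0,0.048],"dr":[0,0,0]},{"grip":1,"xyz":[0.004,0.008,0.048],"dr":[0,0,0]},{"grip":1,"xyz":[0.004,0.016,0.048],"dr":[0,0,0]},{"grip":1,"xyz":[0.004,0.022,0.048],"dr":[0,0,0]},{"grip":1,"xyz":[0.004,0.028,0.048],"dr":[0,0,0]},{"grip":1,"xyz":[0.004,0.028,0.048],"dr":[0,0,0]}]'; python3 - <<'E'
from kin import *
st=pos(); im,_=snap('side','s22'); g=(np.clip(im/255.,0,1)**.5*255).astype(np.uint8);cv2.imwrite('pics/s22c.png',cv2.resize(g[160:270,300:420],None,fx=5,fy=5,interpolation=cv2.INTER_CUBIC))
E
```

```text
time: 21.17
eef_pos: [0.5913, 0.0609, 0.1137]
tcp_rot: [1.0, -0.001, 0.0, -0.0]
contact_force: [0.3, 0.6, 0.4]
opening: -0.006
t 21.17 p [0.5913 0.0609 0.1137] q [-0.068  0.234  1.869  0.     1.038 -0.067] F [0.3 0.6 0.4] op -0.006
```

View pics/s22c.png

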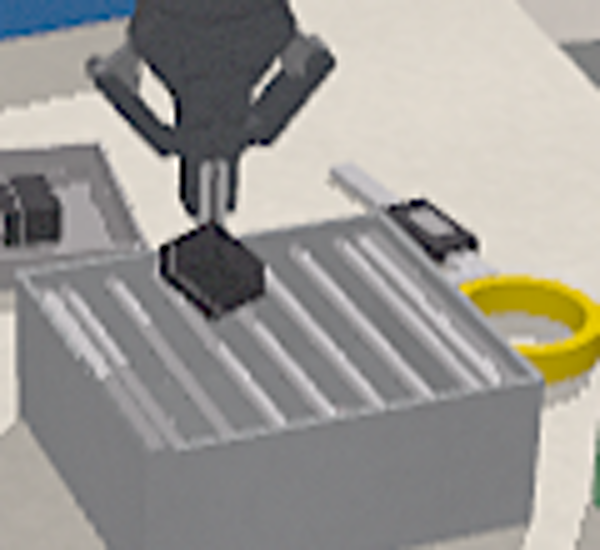

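```bash
python3 -m jog '[{"grip":1,"xyz":[0,0,0.004],"dr":[0,0,0]},{"grip":1,"xyz":[0,0.004,0.005],"dr":[0,0,0]},{"grip":1,"xyz":[0,0.008,0.005],"dr":[0,0,0]},{"grip":1,"xyz":[0,0.012,0.005],"dr":[0,0,0]},{"grip":1,"xyz":[0,0.016,0.005],"dr":[0,0,0]},{"grip":1,"xyz":[0,0.02,0.005],"dr":[0,0,0]},{"grip":1,"xyz":[0,0.02,0.005],"dr":[0,0,0]}]'; python3 - <<'E'
from kin import *
st=pos(); im,_=snap('side','s23'); g=(np.clip(im/255.,0,1)**.5*255).astype(np.uint8);cv2.imwrite('pics/s23c.png',cv2.resize(g[160:270,300:420],None,fx=5,fy=5,interpolation=cv2.INTER_CUBIC))
E
```

```text
time: 21.8
eef_pos: [0.5905, 0.0414, 0.1072]
tcp_rot: [1.0, -0.001, -0.001, -0.0]
contact_force: [-1.3, -0.6, -0.5]
opening: -0.004
t 21.8 p [0.5905 0.0414 0.1072] q [-0.101  0.238  1.877  0.     1.028 -0.1  ] F [-1.3 -0.6 -0.5] op -0.004
```

View pics/s23c.png

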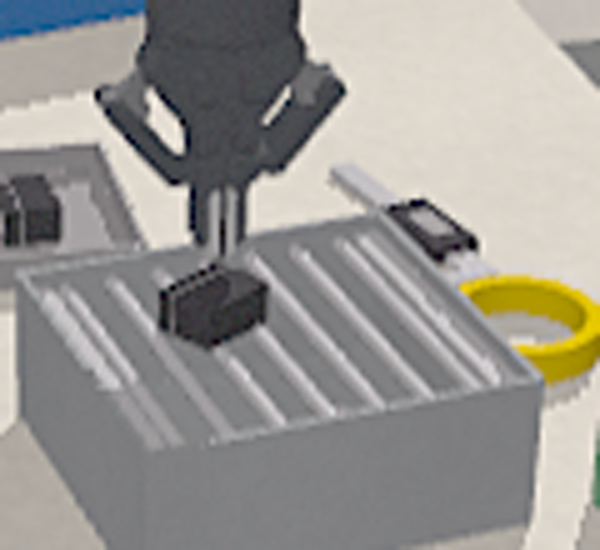

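```bash
python3 -m jog '[{"grip":1,"xyz":[0,-0.005,-0.02],"dr":[0,0,0]},{"grip":0.6,"xyz":[0,-0.005,-0.05],"dr":[0,0,0]},{"grip":0,"xyz":[0,0,-0.08],"dr":[0,0,0]},{"grip":0,"xyz":[0,0.01,-0.09],"dr":[0,0,0]},{"grip":0,"xyz":[0,0.02,-0.09],"dr":[0,0,0]},{"grip":0,"xyz":[0,0.02,-0.09],"dr":[0,0,0]},{"grip":0,"xyz":[0,0.02,-0.09],"dr":[0,0,0]}]'; python3 - <<'E'
from kin import *
st=pos(); im,_=snap('wrist','w24'); cv2.imwrite('pics/w24c.png',im)
g=(np.clip(im/255.,0,1)**.45*255).astype(np.uint8);cv2.imwrite('pics/w24c.png',cv2.resize(g[130:290,220:400],None,fx=3.7,fy=3.7,interpolation=cv2.INTER_CUBIC))
E
```

```text
time: 22.43
eef_pos: [0.5894, 0.0217, 0.195]
tcp_rot: [1.0, -0.001, -0.003, -0.001]
contact_force: [-0.0, -0.1, -0.0]
opening: 0.847
t 22.43 p [0.5894 0.0217 0.195 ] q [-1.350e-01  1.360e-01  1.822e+00  1.000e-03  1.189e+00 -1.340e-01] F [-0.  -0.1 -0. ] op 0.847
```

View pics/w24.png

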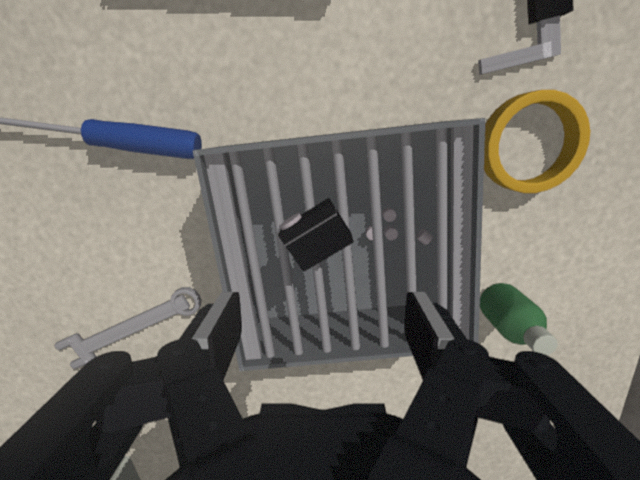

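View pics/w24c.png

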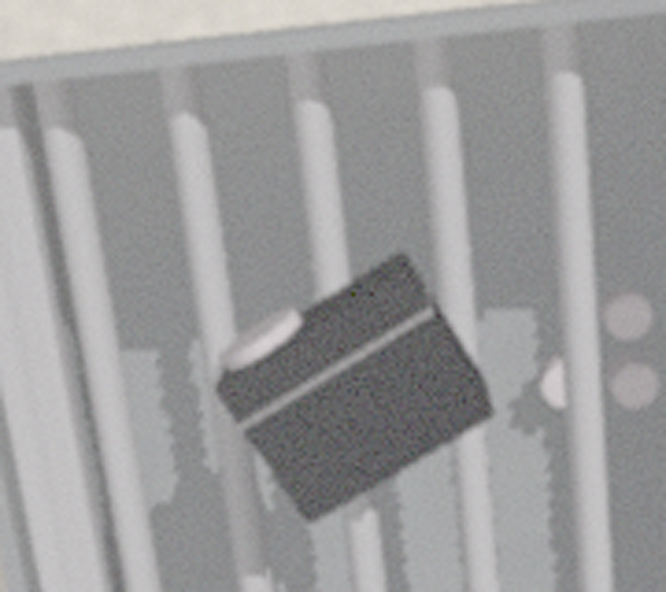

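```bash
python3 - <<'E'
from kin import *
cm=load('w24'); uv=[(220+x/3.7,130+y/3.7) for x,y in((218,385),(403,253),(490,400),(312,522))]
for z in(.095,.099):
    P=np.array([plane(cm,a,z) for a in uv]); print(z,P[:,:2].round(4).tolist(),P.mean(0).round(4),np.linalg.norm(P-np.roll(P,-1,0),axis=1).round(4)); d=P[1]-P[0]+P[2]-P[3]; yw=np.arctan2(d[1],d[0]); print(yw)
st=ctrl.get_state(); c=P.mean(0)
print(delta([c[0],c[1],.15],down(yw)),delta([c[0],c[1],.079],down(yw)))
print(ik(np.array([c[0],c[1],.079]),down(yw),st['qpos'])[0].round(2))
E
```

```text
0.095 [[0.5569, 0.0232], [0.594, 0.05], [0.6116, 0.02], [0.5753, -0.0066]] [0.5845 0.0217 0.095 ] [0.0458 0.0348 0.045  0.035 ]
0.628560544725508
0.099 [[0.5575, 0.0244], [0.5939, 0.0508], [0.6113, 0.0213], [0.5755, -0.0049]] [0.5846 0.0229 0.099 ] [0.045  0.0342 0.0443 0.0344]
0.6285605447255082
(array([-0.0044, -0.0008,  0.0446]), array([-0.0033,  0.0052, -0.6299])) (array([-0.0039, -0.0007,  0.1156]), array([-0.0033,  0.0052, -0.6299]))
[-0.13  0.26  1.91  0.    0.97 -0.76]
```

```bash
python3 -m jog '[{"grip":0,"xyz":[-0.002,0,0.02],"dr":[0,0,-0.12]},{"grip":0,"xyz":[-0.004,-0.001,0.04],"dr":[0,0,-0.24]},{"grip":0,"xyz":[-0.004,-0.001,0.045],"dr":[0,0,-0.36]},{"grip":0,"xyz":[-0.004,-0.001,0.045],"dr":[0,0,-0.48]},{"grip":0,"xyz":[-0.004,-0.001,0.045],"dr":[-0.003,0.005,-0.6]},{"grip":0,"xyz":[-0.004,-0.001,0.05],"dr":[-0.003,0.005,-0.63]},{"grip":0,"xyz":[-0.004,-0.001,0.08],"dr":[-0.003,0.005,-0.63]},{"grip":0,"xyz":[-0.004,-0.001,0.105],"dr":[-0.003,0.005,-0.63]},{"grip":0.15,"xyz":[-0.004,-0.001,0.114],"dr":[-0.003,0.005,-0.63]},{"grip":0.15,"xyz":[-0.004,-0.001,0.115],"dr":[-0.003,0.005,-0.63]},{"grip":0.15,"xyz":[-0.004,-0.001,0.115],"dr":[-0.003,0.005,-0.63]}]'; python3 - <<'E'
from kin import *
st=pos(); im,_=snap('wrist','w25')
E
```

```text
time: 23.4
eef_pos: [0.5855, 0.0235, 0.0809]
tcp_rot: [0.951, 0.31, 0.001, 0.0]
contact_force: [-0.4, 0.8, -0.4]
opening: 0.85
t 23.4 p [0.5855 0.0235 0.0809] q [-0.133  0.261  1.905 -0.     0.974 -0.763] F [-0.4  0.8 -0.4] op 0.85
```

View pics/w25.png

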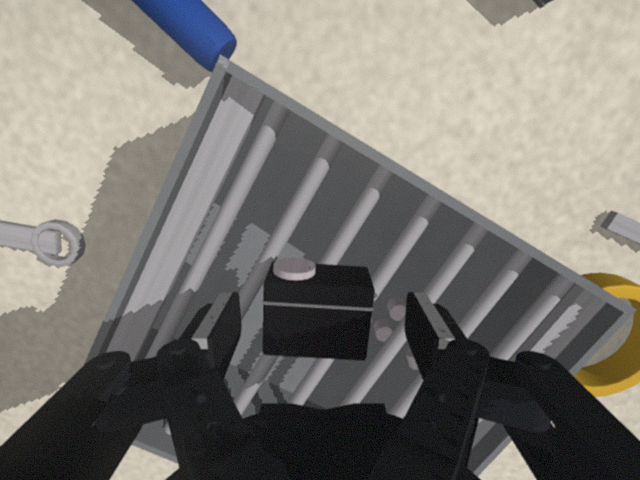

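```bash
python3 -m jog '[{"grip":0.3,"xyz":[0,0,0.001],"dr":[0,0,0]},{"grip":0.45,"xyz":[0,0,0.001],"dr":[0,0,0]},{"grip":0.6,"xyz":[0,0,0.001],"dr":[0,0,0]},{"grip":0.8,"xyz":[0,0,0.001],"dr":[0,0,0]},{"grip":0.8,"xyz":[0,0,0.001],"dr":[0,0,0]},{"grip":0.8,"xyz":[0,0,0.001],"dr":[0,0,0]},{"grip":0.8,"xyz":[0,0,-0.01],"dr":[0,0,0]},{"grip":0.8,"xyz":[0,0,-0.04],"dr":[0,0,0]},{"grip":0.8,"xyz":[0,0,-0.08],"dr":[0,0,0]},{"grip":0.8,"xyz":[0,0,-0.1],"dr":[0,0,0]},{"grip":0.8,"xyz":[0,0,-0.1],"dr":[0,0,0]}]' 40; python3 - <<'E'
from kin import *
st=pos(); im,_=snap('wrist','w26')
cm=load('w20'); im=cv2.imread('pics/w20.png')
print([plane(cm,uv,.022)[:2].round(4).tolist() for uv in((167,145),(387,150),(377,297),(181,295))]); print('B',[plane(cm,uv,.028)[:2].round(4).tolist() for uv in((298,203),(335,203),(337,254),(300,255))])
E
```

```text
time: 24.37
eef_pos: [0.5891, 0.023, 0.1891]
tcp_rot: [0.951, 0.31, 0.007, 0.003]
contact_force: [0.4, 1.0, -0.0]
opening: 0.514
t 24.37 p [0.5891 0.023  0.1891] q [-0.133  0.13   1.839 -0.     1.157 -0.763] F [ 0.4  1.  -0. ] op 0.514
[[0.4218, 0.3577], [0.6074, 0.3484], [0.6015, 0.2103], [0.4131, 0.2188]]
B [[0.5299, 0.3061], [0.562, 0.3052], [0.5631, 0.2579], [0.5294, 0.2581]]
```

View pics/w26.png

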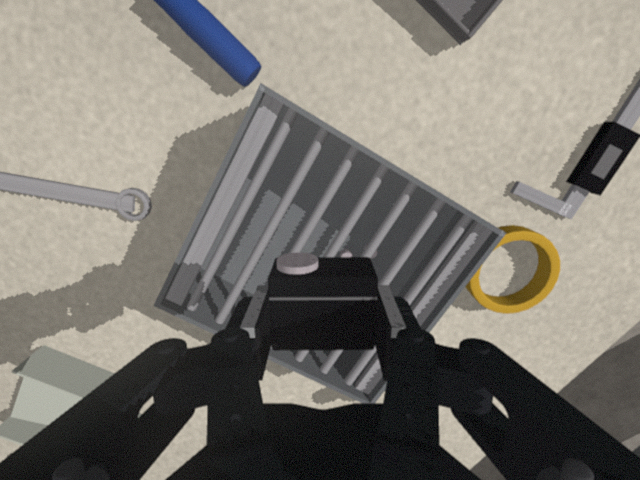

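```bash
python3 - <<'E'
from kin import *
st=ctrl.get_state(); print(delta([.463,.283,.12],down(1.54))); print(ik(np.array([.463,.283,.01]),down(1.54),st['qpos'])[0].round(2))
E
```

```text
(array([ 0.0519, -0.2838,  0.0642]), array([ 0.0101, -0.0036, -0.9101]))
[ 0.36  0.29  2.03 -0.    0.82 -1.18]
```

```bash
python3 -m jog '[{"grip":0.8,"xyz":[0.005,-0.02,0],"dr":[0,0,-0.08]},{"grip":0.8,"xyz":[0.012,-0.06,0],"dr":[0,0,-0.19]},{"grip":0.8,"xyz":[0.02,-0.1,0],"dr":[0,0,-0.3]},{"grip":0.8,"xyz":[0.027,-0.14,0],"dr":[0,0,-0.41]},{"grip":0.8,"xyz":[0.034,-0.18,0],"dr":[0,0,-0.52]},{"grip":0.8,"xyz":[0.041,-0.22,0.01],"dr":[0,0,-0.63]},{"grip":0.8,"xyz":[0.048,-0.255,0.025],"dr":[0,0,-0.74]},{"grip":0.8,"xyz":[0.052,-0.278,0.045],"dr":[0,0,-0.85]},{"grip":0.8,"xyz":[0.052,-0.284,0.06],"dr":[0,0,-0.91]},{"grip":0.8,"xyz":[0.052,-0.284,0.064],"dr":[0,0,-0.91]},{"grip":0.8,"xyz":[0.052,-0.284,0.064],"dr":[0,0,-0.91]},{"grip":0.8,"xyz":[0.052,-0.284,0.064],"dr":[0,0,-0.91]}]'; python3 - <<'E'
from kin import *
st=pos(); im,_=snap('wrist','w27'); im,_=snap('side','s27'); g=(np.clip(im/255.,0,1)**.5*255).astype(np.uint8);cv2.imwrite('pics/s27c.png',cv2.resize(g[100:240,220:380],None,fx=4,fy=4,interpolation=cv2.INTER_CUBIC)); print(delta([.463,.283,.02],down(1.54)))
E
```

```text
time: 25.42
eef_pos: [0.4609, 0.2827, 0.1169]
tcp_rot: [0.719, 0.695, 0.0, 0.001]
contact_force: [0.5, 0.4, 0.2]
opening: 0.514
t 25.42 p [0.4609 0.2827 0.1169] q [ 0.364  0.117  1.998 -0.003  1.025 -1.173] F [0.5 0.4 0.2] op 0.514
(array([0.0002, 0.0003, 0.0984]), array([ 0.0055,  0.0001, -0.0026]))
```

View pics/w27.png

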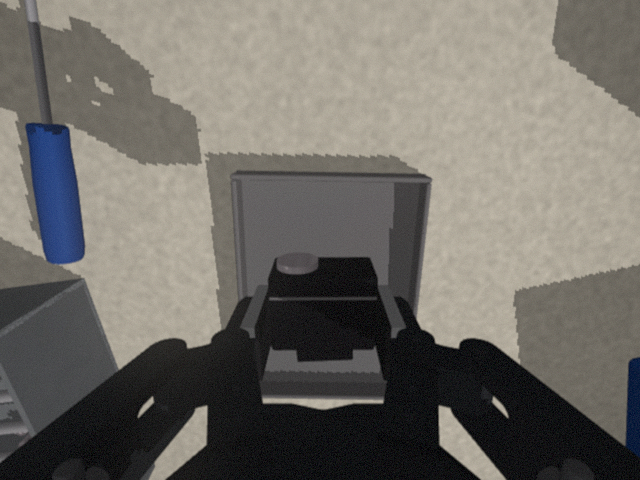

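View pics/s27c.png

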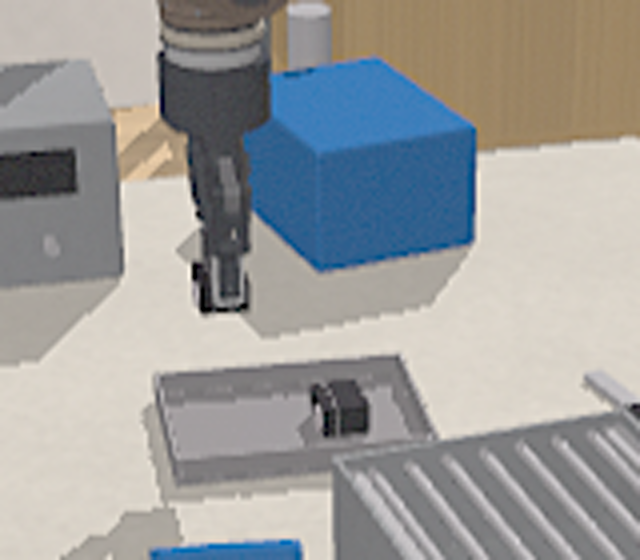

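```bash
python3 -m jog '[{"grip":0.8,"xyz":[0,0,0.03],"dr":[0,0,0]},{"grip":0.8,"xyz":[0,0,0.06],"dr":[0,0,0]},{"grip":0.8,"xyz":[0,0,0.08],"dr":[0,0,0]},{"grip":0.8,"xyz":[0,0,0.09],"dr":[0,0,0]},{"grip":0.8,"xyz":[0,0,0.095],"dr":[0,0,0]},{"grip":0.8,"xyz":[0,0,0.098],"dr":[0,0,0]},{"grip":0.8,"xyz":[0,0,0.098],"dr":[0,0,0]}]'; python3 -c "
from h import *
pos()"
```

```text
time: 26.1
eef_pos: [0.4624, 0.2835, 0.0204]
tcp_rot: [0.718, 0.696, 0.002, 0.002]
contact_force: [0.4, -0.3, 0.4]
opening: 0.514
t 26.1 p [0.4624 0.2835 0.0204] q [ 0.364  0.272  2.029 -0.003  0.835 -1.173] F [ 0.4 -0.3  0.4] op 0.514
```

```bash
python3 -m jog '[{"grip":0.8,"xyz":[0,0,0.003],"dr":[0,0,0]},{"grip":0.8,"xyz":[0,0,0.006],"dr":[0,0,0]},{"grip":0.8,"xyz":[0,0,0.008],"dr":[0,0,0]},{"grip":0.8,"xyz":[0,0,0.008],"dr":[0,0,0]}]'; python3 -c "
from h import *
pos()"
```

```text
time: 26.43
eef_pos: [0.462, 0.2836, 0.0121]
tcp_rot: [0.718, 0.696, 0.002, 0.002]
contact_force: [0.5, 0.0, 0.3]
opening: 0.519
t 26.43 p [0.462  0.2836 0.0121] q [ 0.364  0.287  2.031 -0.003  0.819 -1.173] F [0.5 0.  0.3] op 0.519
```

```bash
python3 -m jog '[{"grip":0.8,"xyz":[0,0,0.002],"dr":[0,0,0]},{"grip":0.8,"xyz":[0,0,0.003],"dr":[0,0,0]},{"grip":0.8,"xyz":[0,0,0.003],"dr":[0,0,0]}]'; python3 -c "
from h import *
pos(); snap('wrist','w28')"
```

```text
time: 26.68
eef_pos: [0.4621, 0.2837, 0.012]
tcp_rot: [0.718, 0.696, 0.001, 0.002]
contact_force: [-7.8, -4.8, 19.7]
opening: 0.518
t 26.68 p [0.4621 0.2837 0.012 ] q [ 0.365  0.288  2.029 -0.003  0.822 -1.174] F [-7.8 -4.8 19.7] op 0.518
```

View pics/w28.png

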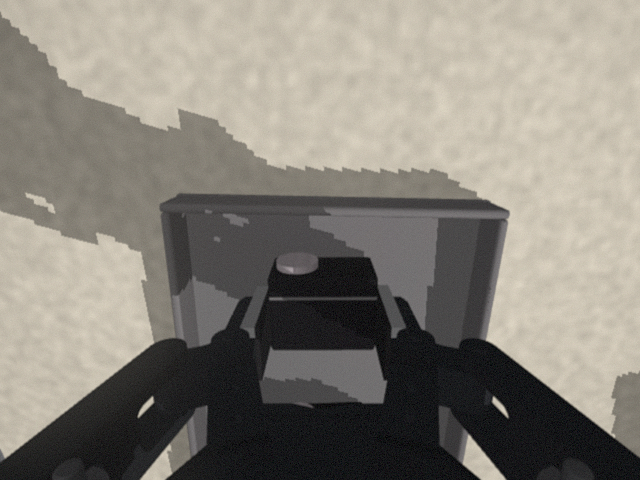

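```bash
python3 -m jog '[{"grip":0.5,"xyz":[0,0,-0.002],"dr":[0,0,0]},{"grip":0.42,"xyz":[0,0,-0.002],"dr":[0,0,0]},{"grip":0.36,"xyz":[0,0,-0.002],"dr":[0,0,0]},{"grip":0.33,"xyz":[0,0,-0.002],"dr":[0,0,0]},{"grip":0.3,"xyz":[0,0,-0.003],"dr":[0,0,0]},{"grip":0.3,"xyz":[0,0,-0.02],"dr":[0,0,0]},{"grip":0.3,"xyz":[0,0,-0.05],"dr":[0,0,0]},{"grip":0.2,"xyz":[0,0,-0.09],"dr":[0,0,0]},{"grip":0.1,"xyz":[0,0,-0.13],"dr":[0,0,0]},{"grip":0,"xyz":[0,0,-0.16],"dr":[0,0,0]},{"grip":0,"xyz":[0,0,-0.16],"dr":[0,0,0]},{"grip":0,"xyz":[0,0,-0.16],"dr":[0,0,0]}]'; python3 - <<'E'
from kin import *
st=pos(); snap('wrist','w29'); snap('side','s29')
E
```

```text
time: 27.73
eef_pos: [0.4621, 0.284, 0.171]
tcp_rot: [0.718, 0.696, 0.004, 0.003]
contact_force: [0.0, -0.7, -0.5]
opening: 0.997
t 27.73 p [0.4621 0.284  0.171 ] q [ 0.365  0.049  1.962 -0.002  1.122 -1.174] F [ 0.  -0.7 -0.5] op 0.997
```

View pics/w29.png

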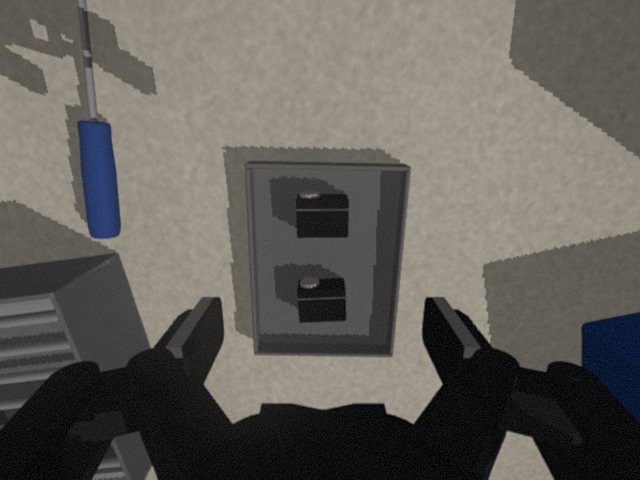

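View pics/s29.png

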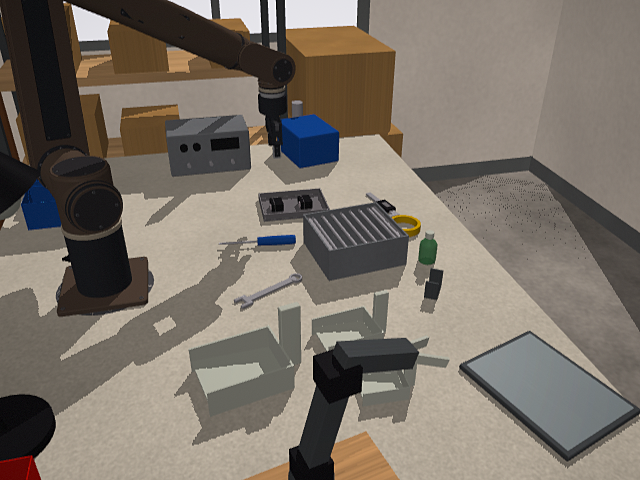

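```bash
python3 - <<'E'
from kin import *
im,cmt=snap('top','t30'); a=cv2.resize((np.clip(im[135:265,215:345]/255.,0,1)**.6*255).astype(np.uint8),None,fx=4,fy=4,interpolation=cv2.INTER_CUBIC); cv2.imwrite('pics/t30c.png',a)
g=lambda f,r:(np.clip(cv2.imread(f)[r[0]:r[1],r[2]:r[3]]/255.,0,1)**.45*255).astype(np.uint8)
w=cv2.resize(g('pics/w29.png',(155,335,240,420)),(540,540),interpolation=cv2.INTER_CUBIC); cv2.imwrite('pics/w29c.png',w)
cv2.imwrite('pics/s29c.png',cv2.resize(g('pics/s29.png',(180,230,250,335)),None,fx=8,fy=8,interpolation=cv2.INTER_CUBIC))
E
```

```text
(no output)
```

View pics/w29c.png

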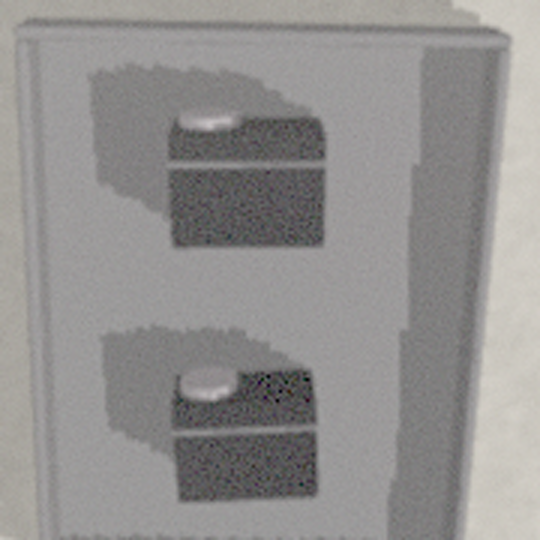

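View pics/s29c.png

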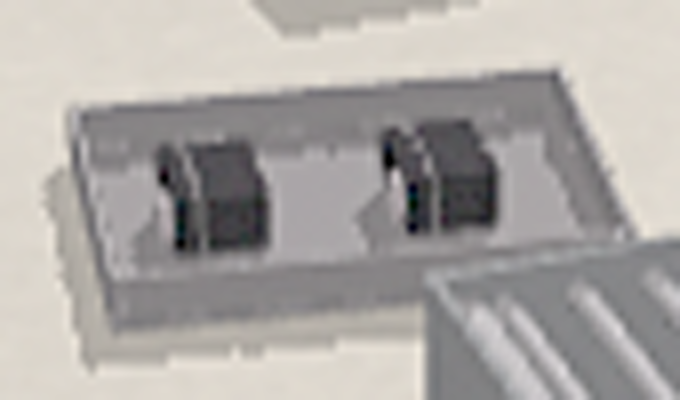

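View pics/t30c.png

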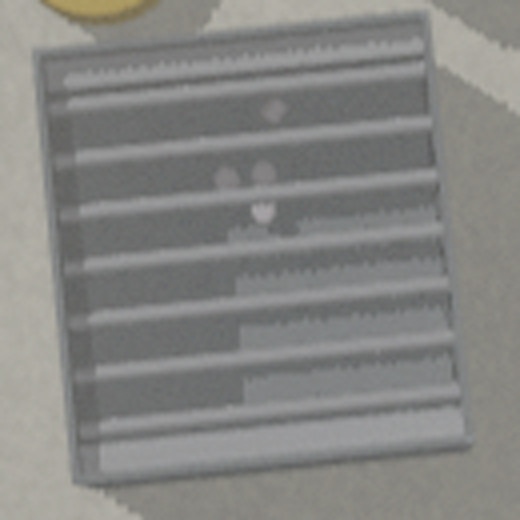

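View pics/t30.png

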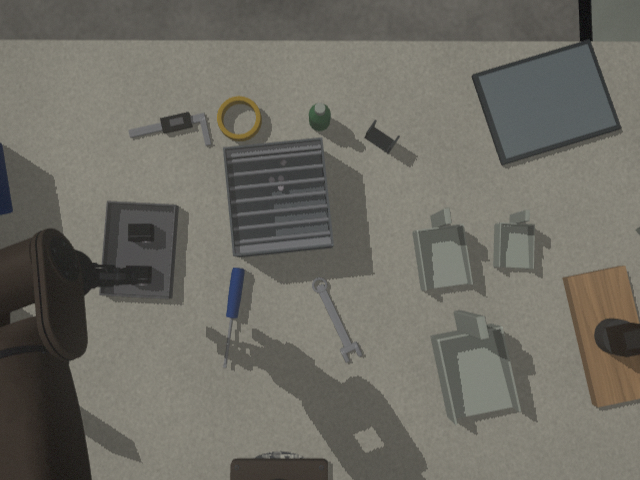

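```bash
python3 -c "
from h import *
pos(); print(ctrl.sign_off())"
```

```text
t 27.88 p [0.4595 0.283  0.1663] q [ 0.365  0.053  1.967 -0.002  1.122 -1.174] F [-0.6 -0.1  0.2] op 1.002
the job is handed in; nothing more can be done
None
```

The job is done and handed in at about 28 s; `sign_off` reports no verdict, so I don't know how it was scored.

- **Tipping:** I held the middle-sized scoop by its grip and tipped its contents onto the grate with the lip about 30 mm above the bars. I turned it slightly while tipping because the wrist was running close to a joint limit. Both servos stayed on top, and the empty scoop went back upright at its original spot.
- **First servo:** It lay on a broad side, so I picked it straight off the grate and set it down in the tray.
- **Second servo:** It had come to rest on edge between two bars. After the first was out of the way, I nudged it over onto a broad side with the closed fingers, then picked it up and set it down in the tray.

**Last checks:** The pictures show both servos lying flat in the tray, horns sideways. All four spacers are visible in the catch box, and the scoop is upright and empty. The bystanders look unmoved and the gripper is open and clear.

**Weak spots:**
- The camera fit of the second servo's on-edge pose was off by about 2 pixels.
- I pressed each servo on the tray floor with about 15–20 N before releasing.
- The servos' flatness and the spacers' height in the box are judged from the pictures, with only a rough size check that one spacer sits near the floor.

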